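# Free the jammed spacer bar and locate it on the print bed

## Task

A flat aluminium spacer bar for the screen-printing bed is jammed on edge in the spring rack: pull it out by its exposed top edge, lay it down flat on the clear bench between the rack and the bed, and let go. Then take it again across its width as it lies flat, lift it over to the bed and set it down flat in the empty place beside the bar already bolted there, snug against all three locating pins. Never let the bar touch the bed while it stands on edge or steeply tilted, and leave the small vial and the brown bottle where they stand.

Things in the scene. Friction and masses are not known exactly. Their poses are not given: they have to be found in the camera images.
- bar_mid (a point): centre of the loose spacer bar, a plain aluminium plate 140 x 14 x 50 mm, about 0.26 kg (may vary by a third), with two 9 mm holes through its faces 50 mm either side of the centre. Its x runs along the 140 mm length, y across the 14 mm thickness (along the holes), z along the 50 mm width; it is symmetric, either face or end serves. At the start it stands on its long edge in the rack with z up, bottom edge 6 mm and top edge 56 mm above the bench.
- rack: spring rack fixed to the bench: base 170 (x) x 96 (y) x 6 mm, origin at bench height under the middle of the slot, z up. The slot runs along its x; the grey cheeks either side of the bar are 150 mm long and end 36 mm above the bench, so the top 20 mm of the bar stand free. The cheek on the -y side is sprung and presses the bar with about 8 N; pulling the bar straight up takes 5 to 15 N, so grip it hard (about 40 N). Nothing stands higher than 36 mm on the rack.
- bed: print bed fixed to the bench: grey plate 180 (x) x 230 (y) x 8 mm, origin under its centre at bench height, z up, x away from the robot at yaw 0. A bar like the loose one lies bolted flat along x with its centre at y = +70 mm (top at 22 mm). The empty place is on the -y side; its three steel pins, 8 mm thick, stand 10 mm above the plate: two for the outer long side of the bar, at (-45, -89) and (+45, -89) mm, and one for its far end, at (+74, -60) mm.
- seat (a point): where the centre of the loose bar is when it lies flat on the bed touching all three pins: at (0, -60, 15) mm in the bed's frame, with the bed's axes; the bar's length then lies along x. The pins touch the bar on its -y side and at its +x end.
- clear_spot (a point): a point on the bench top (z = 0) between rack and bed; 100 mm to either side in y and 90 mm either way in x of it the bench is always empty (world axes).
- vial: small glass vial with a black cap, 29 mm thick, 57 mm high, standing loose beyond the clear spot; origin at the middle of its foot. To be left alone.
- bottle: brown dropper bottle with a black cap, 35 mm thick, 76 mm high, standing loose beyond the clear spot; origin at the middle of its foot. To be left alone.

How it is judged:
By the outcome, as a careful person would: the job done as asked, in the order asked, and still so for the second after the job is handed in, with the robot touching nothing.
It also fails if it takes over 70 s, if anything falls off the work surface, if the arm or the gripper's body presses on something with over 40 N, if the wrist force passes 120 N, or if a joint passes its speed limit or range.

## Robot

A 6-joint arm with a two-finger parallel gripper is mounted at the origin on a cart in front of the work surface, level with it; the furniture and walls round the work are solid. World frame = base frame: x ahead of the robot, y to its left, z up, the work surface at z = 0. Lengths are in mm, angles in rad, forces in N, time in s.
With the tool pointing down it reaches from about 275 to 750 mm from the base axis. Payload 10.2 kg.
Tool frame: the origin (TCP) lies midway between the tips of the shut fingers; the grasp point (between the pads) lies 19 mm behind it; x points along the fingers, y is the direction in which the jaws open and shut, and the axes are right-handed (so a half turn about x gives the same grasp; the last joint's range is limited). The gripper opens to 85 mm and grips with 20 to 120 N. Pads are 22 mm wide; open, the fingers measure 114 mm over their backs; the gripper's body (76 mm by 85 mm) begins 54 mm behind the grasp point. The pads swing forward as they close: fully open they stand 13 mm farther back than shut.
Start: joints at [-1.547, 0.313, 1.498, -0, 1.331, -0.223], TCP at [128.245, -509.101, 231.294] pointing down, gripper open.
Joint ranges: [-2.94, 2.94], [-0.97, 2.17], [0.19, 2.56], [-1.23, 4.37], [0.02, 3.11], [-2.88, 2.88]. Speed limits (rad/s): [2.39, 2.39, 3.01, 3.14, 3.14, 3.14].

## Interface

Orientations are given as a unit quaternion [w, x, y, z].
In Python, from rig import sense, capture, get_calibration, finish_job gives the robot as it stands.
- The arm moves only by the tool jog_arm, never from a script. Its argument "increments" is a list of rows, each an object of numbers: "rx", "ry", "rz": the turn, a rotation vector about the tool's x, y, z in rad; "x", "y", "z": the shift along the tool's x, y, z in mm; "hand": the finger opening in mm, from 0 to 85.4. A call has 1 to 5 rows; each row shifts and turns the commanded pose from where the row before left it, along the tool's axes as they then stand; what a row does not reach is not made up. A row lasts 1/8 s, in which the tool goes at most 62.5 mm and 10.7 degrees, less where a joint would pass 70% of its speed; a pose out of reach is approached as far as the arm can. A call with a gripper value outside its range is refused whole. The fingers move at their own pace and stop on an object; "force" is the grip in N (left out, the last holds). Time passes only in rows, so rows that do not move let the fingers close. It gives the time, the measured TCP pose, the force and the opening at its end, in the units of the state.
- sense(): the state, without advancing time (a new reading comes with each control period).
- capture(name): name is "scene" or "top" or "wrist"; returns the picture (384x512x3 uint8, red, green, blue); there is no depth.
- get_calibration(name): a dict with "camera_matrix" (3x3 intrinsics, pixels), "D" ([k1, k2, p1, p2, k3] as OpenCV has them; the pictures are not rectified), "R" (3x3) and "t" (3): a world point X has camera coordinates R X + t; the wrist camera has in their place "T_tool_cam" (4x4, takes a point from camera to tool coordinates, whose origin is the TCP and whose axes are the tool frame's). Camera axes: x right, y down, z forward; pixel columns grow to the right and rows downward; lengths in mm; the calibration is good to about 2 mm. A picture is of the moment at which its call begins: read the wrist's pose just before it. get_calibration takes no time and is no camera call.
- finish_job(): hands the job in, once; it reports no verdict.
The state is a dict: "time_s": time; "joints": joint angles; "dq": joint speeds; "tau": joint torques, N m; "eef_pos": TCP position; "ee_rot": TCP orientation; "force": force on the tool from outside, world axes, zero at the start; "wrist_torque": the same for the moment, N m; "grip_width": opening from 0.0 (shut) to 1.0 (fully open).
Only numpy, scipy, OpenCV 4.12 (cv2) and the standard library are available. Lean on these libraries where they do the work, as an engineer would, in place of code of your own. Each camera call takes 0.05 s, during which the arm holds its last target.

## Working session

There is one attempt and no reset: what is moved stays moved. The work goes in short steps, Python scripts to look and compute and a tool call to move; the robot and the scene stay as the last step left them, time stands still between calls to the robot, and variables do not carry over. Pictures are saved under pics/ and viewed, and the job is handed in when it is done.

Besides the shell and the picture viewer there is one more tool, called after ">>>" as name([rows], argument=value, ...), one row to a line, values as JSON. jog_arm: Moves the arm, as the interface text tells. Its arguments: {"type":"object","properties":{"increments":{"type":"array","items":{"type":"object","properties":{"rx":{"type":"number"},"ry":{"type":"number"},"rz":{"type":"number"},"x":{"type":"number"},"y":{"type":"number"},"z":{"type":"number"},"hand":{"type":"number"}}}},"force":{"type":"number"}},"required":["increments"]}

```bash
mkdir -p pics; ls; python3 - <<'E'
from rig import *
import cv2, json
s=sense(); print(s)
for n in ["scene","top","wrist"]:
    im=capture(n); cv2.imwrite(f"pics/{n}0.png",im[:,:,::-1])
    print(n,get_calibration(n))
E
```

```text
pics
{'time_s': 0.0, 'joints': array([-1.54738331e+00,  3.13418235e-01,  1.49844040e+00, -2.66704781e-05,
        1.33101650e+00, -2.23375358e-01]), 'dq': array([-9.54525324e-05,  1.45290587e-03, -1.36954364e-04, -1.10470426e-03,
        1.33151581e-03,  3.31224866e-04]), 'tau': array([ 8.01838505e-04, -4.12260962e+01, -2.59743011e+01, -1.21179673e-04,
        4.11675515e-03,  1.97198545e-05]), 'eef_pos': array([ 128.24053902, -508.8236303 ,  230.75008978]), 'ee_rot': array([ 0.08658175,  0.70176609,  0.0874859 , -0.70169379]), 'force': array([-0.14938685, -0.29991429, -0.04087843]), 'wrist_torque': array([-0.04614065,  0.04501953, -0.02397972]), 'grip_width': 0.9952339923601098}
scene {'camera_matrix': array([[357.47999305,   0.        , 252.64770244],
       [  0.        , 357.47999305, 193.72276419],
       [  0.        ,   0.        ,   1.        ]]), 'D': array([-0.08314859,  0.        ,  0.        ,  0.        ,  0.        ]), 'R': array([[ 0.8221669 , -0.56900137, -0.01670443],
       [-0.44972664, -0.63127369, -0.631854  ],
       [ 0.34898072,  0.52700188, -0.7749074 ]]), 't
[... 433 characters left out ...]
,  0.00896792, -0.99352609]]), 't': array([-57.80515747, 597.58262448, 938.97529859])}
wrist {'camera_matrix': array([[269.96304619,   0.        , 254.85273359],
       [  0.        , 269.96304619, 189.72235946],
       [  0.        ,   0.        ,   1.        ]]), 'D': array([-0.04631047,  0.        ,  0.        ,  0.        ,  0.        ]), 'T_tool_cam': array([[ 2.65584267e-04, -2.87081742e-01,  9.57906051e-01,
        -1.40956939e+02],
       [ 9.99999750e-01, -5.52180902e-04, -4.42742016e-04,
        -4.12440906e-01],
       [ 6.56040577e-04,  9.57905929e-01,  2.87081524e-01,
        -7.33124384e+01],
       [ 0.00000000e+00,  0.00000000e+00,  0.00000000e+00,
         1.00000000e+00]])}
```

View pics/scene0.png

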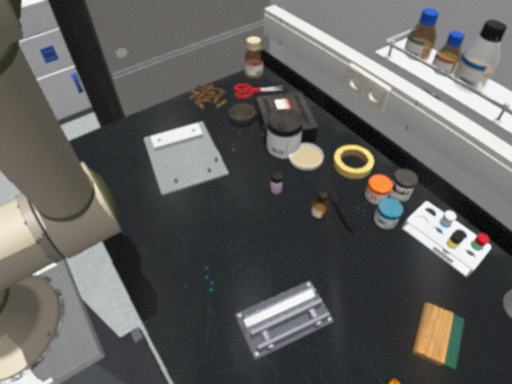

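View pics/top0.png

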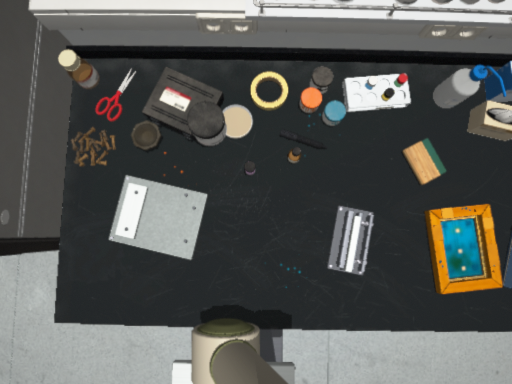

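View pics/wrist0.png

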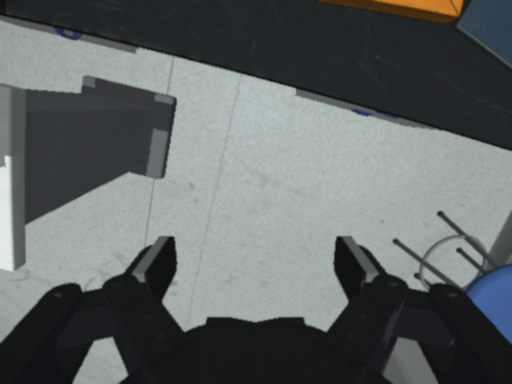

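The top picture shows the bed at about (158,217) with its bolted bar at (130,210), the rack at (351,241), the vial at (250,168) and the bottle at (294,156). I'll enlarge for exact points.

```bash
python3 - <<'E'
import cv2
im=cv2.imread("pics/top0.png")
cv2.imwrite("pics/top_rack.png",cv2.resize(im[195:285,310:395],None,fx=6.6,fy=6.6,interpolation=cv2.INTER_CUBIC))
cv2.imwrite("pics/top_bed.png",cv2.resize(im[165:270,100:220],None,fx=5.6,fy=5.6,interpolation=cv2.INTER_CUBIC))
im=cv2.imread("pics/scene0.png")
cv2.imwrite("pics/scene_rack.png",cv2.resize(im[270:365,225:345],None,fx=6,fy=6,interpolation=cv2.INTER_CUBIC))
E
```

```text
(no output)
```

View pics/top_rack.png

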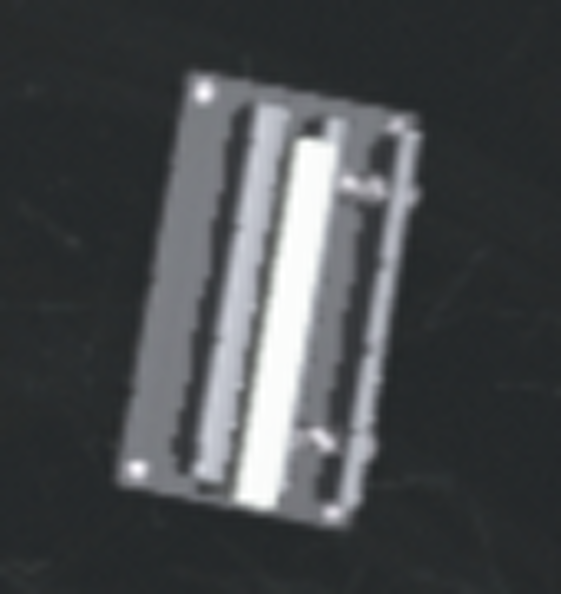

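View pics/top_bed.png

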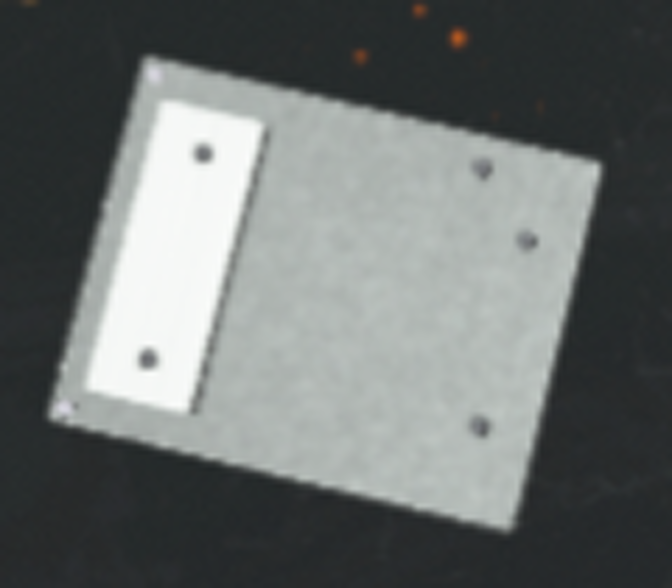

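View pics/scene_rack.png

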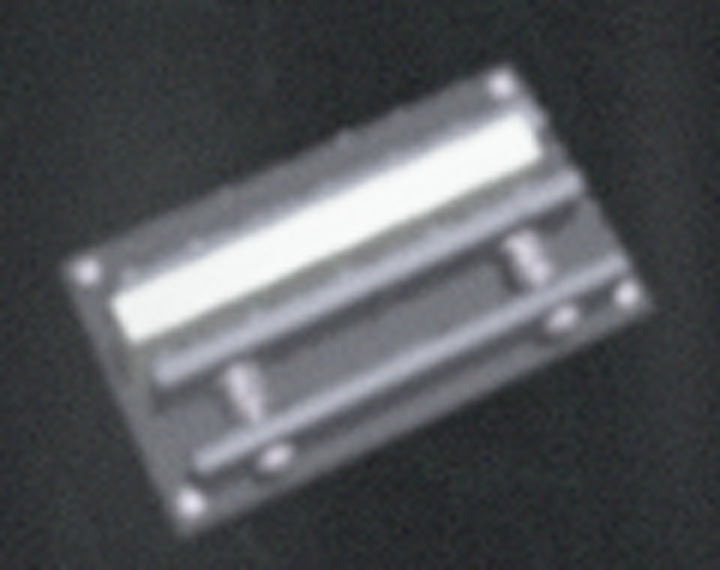

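Top crops: bar top corners (299,136),(337,141),(277,509),(235,502) in the rack crop. The rack base and bed corners are clear too. Converting these to world positions now.

```bash
cat > h.py <<'E'
import numpy as np, cv2
from rig import *
from scipy.spatial.transform import Rotation as Ro
def unproj(name,uv,z):
    c=get_calibration(name); uv=np.array(uv,float).reshape(-1,1,2)
    n=cv2.undistortPoints(uv,np.array(c['camera_matrix']),np.array(c['D']))[:,0]
    R,t=np.array(c['R']),np.array(c['t'])
    d=np.c_[n,np.ones(len(n))]@R; o=-R.T@t
    return o+d*((z-o[2])/d[:,2])[:,None]
def crop(uv,off,f): return (np.array(uv,float)+.5)/f-.5+np.array(off)
def tool():
    s=sense(); q=np.array(s['ee_rot']); return s,Ro.from_quat(q,scalar_first=True).as_matrix(),np.array(s['eef_pos'])
def wrist_unproj(uv,z,R,p):
    c=get_calibration('wrist'); uv=np.array(uv,float).reshape(-1,1,2)
    n=cv2.undistortPoints(uv,np.array(c['camera_matrix']),np.array(c['D']))[:,0]
    T=np.array(c['T_tool_cam']); o=R@T[:3,3]+p
    d=(R@T[:3,:3]@np.c_[n,np.ones(len(n))].T).T
    return o+d*((z-o[2])/d[:,2])[:,None]
def fit(model,pts):
    a=np.array(model,float)[:,:2];b=np.array(pts)[:,:2]
    am,bm=a.mean(0),b.mean(0); H=(a-am).T@(b-bm)
    th=np.arctan2(H[0,1]-H[1,0],H[0,0]+H[1,1]); M=np.array([[np.cos(th),-np.sin(th)],[np.sin(th),np.cos(th)]])
    t=bm-M@am; return t,th,b-(a@M.T+t)
E
cat > m.py <<'E'
from h import *
np.set_printoptions(precision=2,suppress=True)
def show(n,m,p): t,th,r=fit(m,p); print(n,t,th,'\n',r); 
show('bar',[(70,7),(70,-7),(-70,-7),(-70,7)],unproj('top',crop([(299,136),(337,141),(277,509),(235,502)],(310,195),6.6),56))
show('rack',[(85,48),(85,-48),(-85,-48),(-85,48)],unproj('top',crop([(188,72),(419,118),(345,527),(118,484)],(310,195),6.6),6))
show('barS',[(70,7),(70,-7),(-70,-7),(-70,7)],unproj('scene',crop([(528,115),(545,150),(135,343),(112,300)],(225,270),6),56))
show('rackS',[(85,48),(85,-48),(-85,-48),(-85,48)],unproj('scene',crop([(508,65),(655,305),(185,535),(65,268)],(225,270),6),6))
show('bed',[(90,115),(90,-115),(-90,-115),(-90,115)],unproj('top',crop([(146,57),(603,162),(514,530),(50,418)],(100,165),5.6),8))
show('pins',[(74,-60),(45,-89),(-45,-89)],unproj('top',crop([(482,165),(527,238),(480,424)],(100,165),5.6),18))
print(unproj('top',[(250,168),(294,156)],30))
E
python3 m.py
```

```text
bar [ 465.82 -296.8 ] -0.17426907414479878 
 [[ 0.35  0.26]
 [ 1.14 -0.6 ]
 [-0.69 -0.91]
 [-0.79  1.24]]
rack [ 473.29 -301.88] -0.17832823432910935 
 [[-1.52 -0.2 ]
 [-1.34  0.4 ]
 [ 2.3   1.8 ]
 [ 0.55 -1.99]]
barS [ 468.71 -298.45] -0.1778204915588114 
 [[ 1.31 -1.01]
 [ 0.49  0.7 ]
 [-0.49 -0.32]
 [-1.3   0.64]]
rackS [ 475.76 -304.94] -0.1719777966075051 
 [[-1.76 -0.76]
 [-1.15  1.22]
 [ 1.7   1.44]
 [ 1.22 -1.89]]
bed [524.74 211.42] -0.20489343308889055 
 [[-0.78 -0.22]
 [-0.61  0.86]
 [ 0.56  0.24]
 [ 0.83 -0.88]]
pins [525.28 211.33] -0.20673217962381163 
 [[-0.16  0.16]
 [-0.08 -0.22]
 [ 0.24  0.05]]
[[ 656.72  -32.34   30.  ]
 [ 691.32 -148.34   30.  ]]
```

```bash
cat >> h.py <<'E'
def goalR(cam_heading,tilt=0):
    # tool pointing down with camera (-z tool) at heading; then turned about tool z by tilt
    z=-np.array([np.cos(cam_heading),np.sin(cam_heading),0]); x=np.array([0,0,-1.]); y=np.cross(z,x)
    return np.c_[x,y,z]@Ro.from_rotvec([0,0,tilt]).as_matrix()
def plan(p1,R1,n,p0=None,R0=None):
    s,R,p=tool()
    if p0 is not None: p,R=np.array(p0),R0
    p1=np.array(p1,float); rv=Ro.from_matrix(R.T@R1).as_rotvec()
    d=p1-p
    print('t',s['time_s'],'p',p.round(1),'q',np.array(s['joints']).round(2),'F',np.array(s['force']).round(1),'g',round(s['grip_width'],3))
    print('total turn (tool)',rv.round(4),'per row',(rv/n).round(4), 'dist',np.linalg.norm(d).round(1))
    for k in range(n):
        Rk=R@Ro.from_rotvec(rv*k/n).as_matrix()
        print(k,(Rk.T@d/n).round(1))
E
python3 - <<'E'
from h import *
plan([467,-297.5,150],goalR(-0.176),10)
E
```

```text
t 0.15 p [ 128.2 -508.9  230.9] q [-1.55  0.31  1.5   0.    1.33 -0.22] F [-0.2 -0.3  0.7] g 1.001
total turn (tool) [ 0.4228 -0.      0.0009] per row [ 0.0423 -0.      0.0001] dist 407.4
0 [  8.1 -12.2 -38. ]
1 [  8.1 -13.8 -37.5]
2 [  8.1 -15.4 -36.8]
3 [  8.1 -16.9 -36.2]
4 [  8.1 -18.4 -35.4]
5 [  8.1 -19.9 -34.6]
6 [  8.1 -21.4 -33.7]
7 [  8.1 -22.8 -32.8]
8 [  8.1 -24.1 -31.8]
9 [  8.1 -25.5 -30.8]
```

>>> jog_arm([
  {"x": 8,"y": -12,"z": -38,"rx": 0.0423},
  {"x": 8,"y": -14,"z": -37.5,"rx": 0.0423},
  {"x": 8,"y": -15.5,"z": -37,"rx": 0.0423},
  {"x": 8,"y": -17,"z": -36,"rx": 0.0423},
  {"x": 8,"y": -18.5,"z": -35.5,"rx": 0.0423},
])

```text
schema error: expected keys rx, ry, rz, x, y, z, hand
```

>>> jog_arm([
  {"x": 8,"y": -20,"z": -34.5,"rx": 0.0423},
  {"x": 8,"y": -21.5,"z": -33.5,"rx": 0.0423},
  {"x": 8,"y": -23,"z": -33,"rx": 0.0423},
  {"x": 8,"y": -24,"z": -32,"rx": 0.0423},
  {"x": 8,"y": -25.5,"z": -31,"rx": 0.0423},
])

```text
schema error: expected keys rx, ry, rz, x, y, z, hand
```

```bash
python3 - <<'E'
from h import *
s,R,p=tool(); print(p,R[:,2],s['time_s'],s['joints'])
im=capture('wrist'); np.savez('w1',R=R,p=p)
cv2.imwrite('pics/w1.png',im[:,:,::-1])
E
```

```text
[ 128.24837386 -508.91619142  230.88812461] [-9.69695025e-01 -2.44318470e-01 -2.06986959e-04] 0.15 [-1.54738519e+00  3.13321283e-01  1.49820549e+00  3.79321649e-08
  1.33099998e+00 -2.23405768e-01]
```

View pics/w1.png

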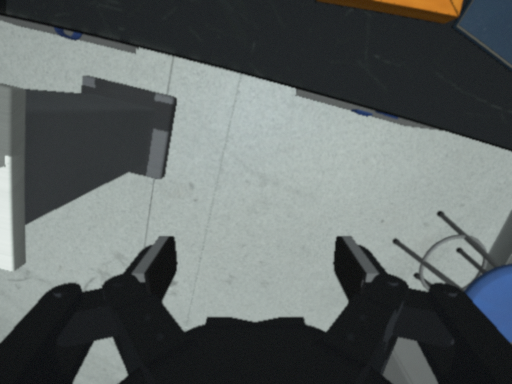

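The arm didn't move: every row needs all seven keys.

>>> jog_arm([
  {"x": 8,"y": -12,"z": -38,"rx": 0.0423,"ry": 0,"rz": 0,"hand": 85},
  {"x": 8,"y": -14,"z": -37.5,"rx": 0.0423,"ry": 0,"rz": 0,"hand": 85},
  {"x": 8,"y": -15.5,"z": -37,"rx": 0.0423,"ry": 0,"rz": 0,"hand": 85},
  {"x": 8,"y": -17,"z": -36,"rx": 0.0423,"ry": 0,"rz": 0,"hand": 85},
  {"x": 8,"y": -18.5,"z": -35.5,"rx": 0.0423,"ry": 0,"rz": 0,"hand": 85},
])

```text
time_s: 0.82
eef_pos: [298.7, -402.4, 191.0]
ee_rot: [-0.012, -0.707, -0.012, 0.707]
force: [0.5, -0.1, -0.1]
grip_width: 0.994
```

>>> jog_arm([
  {"x": 8,"y": -20,"z": -34.5,"rx": 0.0423,"ry": 0,"rz": 0,"hand": 85},
  {"x": 8,"y": -21.5,"z": -33.5,"rx": 0.0423,"ry": 0,"rz": 0,"hand": 85},
  {"x": 8,"y": -23,"z": -33,"rx": 0.0423,"ry": 0,"rz": 0,"hand": 85},
  {"x": 8,"y": -24,"z": -32,"rx": 0.0423,"ry": 0,"rz": 0,"hand": 85},
  {"x": 8,"y": -25.5,"z": -31,"rx": 0.0423,"ry": 0,"rz": 0,"hand": 85},
])

```text
time_s: 1.45
eef_pos: [468.5, -296.4, 150.9]
ee_rot: [0.063, -0.704, 0.063, 0.704]
force: [0.8, -0.6, -0.4]
grip_width: 0.997
```

```bash
python3 - <<'E'
from h import *
s,R,p=tool(); print(p,R[:,2],s['time_s'],s['joints'])
im=capture('wrist'); np.savez('w1',R=R,p=p)
cv2.imwrite('pics/w1b.png',im[:,:,::-1])
E
```

```text
[ 468.450395   -296.43983457  150.90085779] [-9.84277172e-01  1.76630718e-01  1.94894786e-04] 1.45 [-7.75532819e-01  4.50043416e-01  1.51956197e+00 -4.99787592e-05
  1.17219171e+00  9.72845211e-01]
```

View pics/w1b.png

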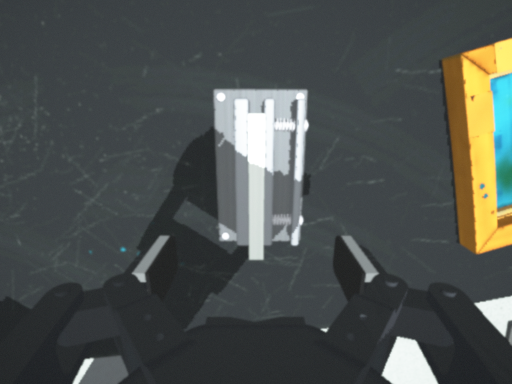

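The wrist picture shows the bar's top from far end (248-267, 113) to near end (249-264, 260), almost centred between the fingers. Measuring in an enlarged crop.

```bash
python3 - <<'E'
import cv2
im=cv2.imread("pics/w1b.png")
cv2.imwrite("pics/w1c.png",cv2.resize(im[80:270,200:320],None,fx=3.1,fy=3.1,interpolation=cv2.INTER_CUBIC))
E
```

```text
(no output)
```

View pics/w1c.png

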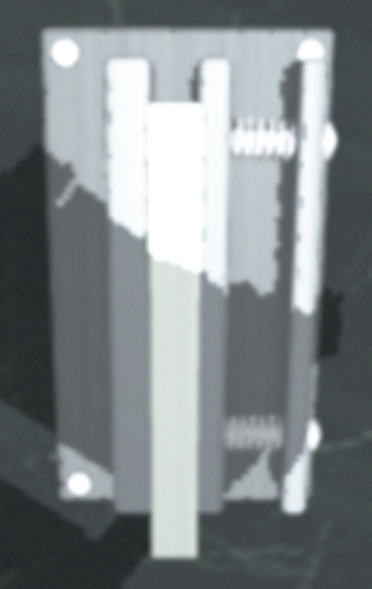

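```bash
python3 - <<'E'
from h import *
w=np.load('w1.npz')
P=wrist_unproj(crop([(148,102),(202,103),(199,557),(151,557)],(200,80),3.1),56,w['R'],w['p'])
t,th,r=fit([(70,7),(70,-7),(-70,-7),(-70,7)],P); print(t,th,r.round(1))
P=wrist_unproj(crop([(108,60),(202,60),(228,60),(223,512),(112,512)],(200,80),3.1),36,w['R'],w['p']); print(P.round(1))
plan([t[0],t[1],42],goalR(th),4)
E
```

```text
[ 468.57583757 -297.05848646] -0.17699139574643294 [[ 0.1  0.3]
 [-0.3 -0.3]
 [-0.1 -0.7]
 [ 0.2  0.6]]
[[ 552.5 -292.3   36. ]
 [ 547.6 -319.3   36. ]
 [ 546.3 -326.7   36. ]
 [ 402.1 -301.9   36. ]
 [ 408.8 -264.6   36. ]]
t 1.5 p [ 471.  -293.7  149.8] q [-0.77  0.45  1.52  0.    1.17  0.98] F [ 1.   3.7 -2. ] g 0.994
total turn (tool) [0.0001 0.0002 0.0021] per row [0.     0.0001 0.0005] dist 107.9
0 [27.   1.   0.4]
1 [27.   1.   0.4]
2 [27.   1.   0.4]
3 [27.   1.   0.4]
```

>>> jog_arm([
  {"x": 25,"y": 1,"z": 0.4,"rx": 0,"ry": 0,"rz": 0,"hand": 60},
  {"x": 25,"y": 1,"z": 0.4,"rx": 0,"ry": 0,"rz": 0,"hand": 60},
  {"x": 25,"y": 1,"z": 0.4,"rx": 0,"ry": 0,"rz": 0,"hand": 60},
  {"x": 17,"y": 0.8,"z": 0.4,"rx": 0,"ry": 0,"rz": 0,"hand": 60},
  {"x": 0,"y": 0,"z": 0,"rx": 0,"ry": 0,"rz": 0,"hand": 60},
])

```text
time_s: 2.12
eef_pos: [464.8, -300.4, 58.4]
ee_rot: [0.063, -0.704, 0.062, 0.705]
force: [-0.3, 0.6, -0.5]
grip_width: 0.701
```

```bash
python3 - <<'E'
from h import *
plan([468.5,-297,42],goalR(-0.177),1)
s,R,p=tool()
im=capture('wrist')
cv2.imwrite('pics/w2.png',im[:,:,::-1])
E
```

```text
t 2.125 p [ 464.8 -300.4   58.4] q [-0.79  0.57  1.61  0.    0.97  0.96] F [-0.3  0.6 -0.5] g 0.701
total turn (tool) [0.0008 0.0017 0.0012] per row [0.0008 0.0017 0.0012] dist 17.2
0 [16.4 -4.  -3.1]
```

View pics/w2.png

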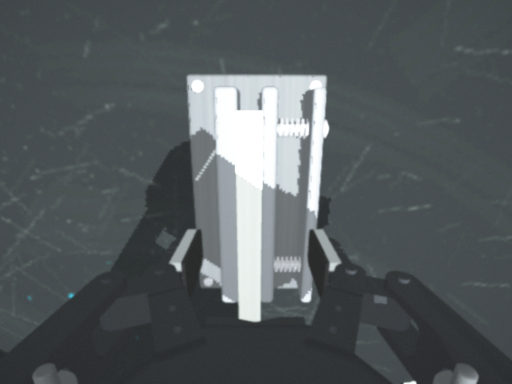

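The bar sits left of mid-gripper (col ~250 against 258), which agrees with the computed -4 mm correction.

>>> jog_arm([
  {"x": 0,"y": -4,"z": -3,"rx": 0,"ry": 0,"rz": 0,"hand": 50},
  {"x": 10,"y": 0,"z": 0,"rx": 0,"ry": 0,"rz": 0,"hand": 50},
  {"x": 6.5,"y": 0,"z": 0,"rx": 0,"ry": 0,"rz": 0,"hand": 40},
  {"x": 0,"y": 0,"z": 0,"rx": 0,"ry": 0,"rz": 0,"hand": 40},
])

```text
time_s: 2.68
eef_pos: [468.6, -297.1, 42.1]
ee_rot: [0.062, -0.704, 0.062, 0.705]
force: [-0.3, 0.1, 0.4]
grip_width: 0.466
```

```bash
python3 - <<'E'
from h import *
plan([468.5,-297,41],goalR(-0.177),1)
im=capture('wrist')
cv2.imwrite('pics/w3.png',im[:,:,::-1])
plan([468.5,-297,41],goalR(-0.177),1)
E
```

```text
t 2.675 p [ 468.6 -297.1   42.1] q [-0.78  0.6   1.61 -0.    0.94  0.97] F [-0.3  0.1  0.4] g 0.466
total turn (tool) [0.0008 0.0011 0.0007] per row [0.0008 0.0011 0.0007] dist 1.1
0 [ 1.1 -0.1  0.1]
t 2.725 p [ 468.7 -297.3   42.5] q [-0.78  0.59  1.61  0.    0.94  0.97] F [0.3 0.5 0.1] g 0.466
total turn (tool) [0.0007 0.0004 0.0003] per row [0.0007 0.0004 0.0003] dist 1.6
0 [ 1.5 -0.3  0.3]
```

View pics/w3.png

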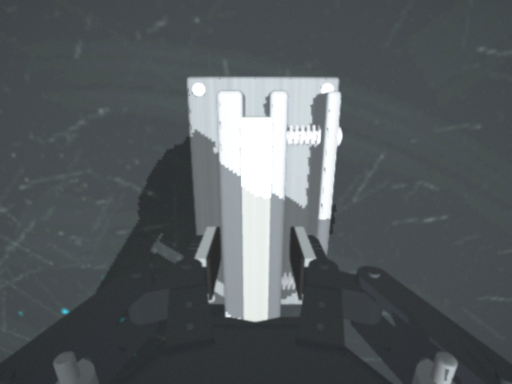

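Fingers at cols 210 and 300 with the bar centred at 256. Closing.

>>> jog_arm([
  {"x": 2,"y": 0,"z": 0,"rx": 0,"ry": 0,"rz": 0,"hand": 10},
  {"x": 0,"y": 0,"z": 0,"rx": 0,"ry": 0,"rz": 0,"hand": 10},
  {"x": 0,"y": 0,"z": 0,"rx": 0,"ry": 0,"rz": 0,"hand": 10},
  {"x": 0,"y": 0,"z": 0,"rx": 0,"ry": 0,"rz": 0,"hand": 10},
  {"x": 0,"y": 0,"z": 0,"rx": 0,"ry": 0,"rz": 0,"hand": 10},
], force=60)

```text
time_s: 3.35
eef_pos: [468.8, -297.5, 40.9]
ee_rot: [-0.062, 0.704, -0.062, -0.704]
force: [-0.8, -0.9, 1.6]
grip_width: 0.15
```

>>> jog_arm([
  {"x": 0,"y": 0,"z": 0,"rx": 0,"ry": 0,"rz": 0,"hand": 0},
  {"x": 0,"y": 0,"z": 0,"rx": 0,"ry": 0,"rz": 0,"hand": 0},
  {"x": -6,"y": 0,"z": 0,"rx": 0,"ry": 0,"rz": 0,"hand": 0},
  {"x": -8,"y": 0,"z": 0,"rx": 0,"ry": 0,"rz": 0,"hand": 0},
  {"x": -8,"y": 0,"z": 0,"rx": 0,"ry": 0,"rz": 0,"hand": 0},
], force=60)

```text
time_s: 3.98
eef_pos: [467.7, -297.1, 60.9]
ee_rot: [0.063, -0.703, 0.062, 0.706]
force: [-0.5, -6.4, -16.4]
grip_width: 0.145
```

>>> jog_arm([
  {"x": -10,"y": 0,"z": 0,"rx": 0,"ry": 0,"rz": 0,"hand": 0},
  {"x": -10,"y": 0,"z": 0,"rx": 0,"ry": 0,"rz": 0,"hand": 0},
  {"x": -12,"y": 0,"z": 0,"rx": 0,"ry": 0,"rz": 0,"hand": 0},
  {"x": -20,"y": 0,"z": 0,"rx": 0,"ry": 0,"rz": 0,"hand": 0},
  {"x": -25,"y": 0,"z": 0,"rx": 0,"ry": 0,"rz": 0,"hand": 0},
])

```text
time_s: 4.6
eef_pos: [468.8, -297.0, 140.9]
ee_rot: [0.062, -0.704, 0.062, 0.704]
force: [-0.1, 0.2, -2.5]
grip_width: 0.147
```

```bash
python3 - <<'E'
from h import *
plan([500,-46,160],goalR(1.4),9)
im=capture('scene')
cv2.imwrite('pics/s3.png',im[:,:,::-1])
E
```

```text
t 4.6 p [ 468.8 -297.   140.9] q [-0.78  0.46  1.53  0.    1.15  0.97] F [-0.1  0.2 -2.5] g 0.147
total turn (tool) [-1.576e+00 -3.000e-04  5.000e-04] per row [-1.751e-01 -0.000e+00  1.000e-04] dist 253.6
0 [ -2.1 -28.1   1.5]
1 [ -2.1 -27.9  -3.4]
2 [ -2.1 -26.9  -8.2]
3 [ -2.1 -25.  -12.8]
4 [ -2.1 -22.4 -17. ]
5 [ -2.1 -19.1 -20.6]
6 [ -2.1 -15.2 -23.6]
7 [ -2.1 -10.9 -25.9]
8 [ -2.1  -6.2 -27.4]
```

View pics/s3.png

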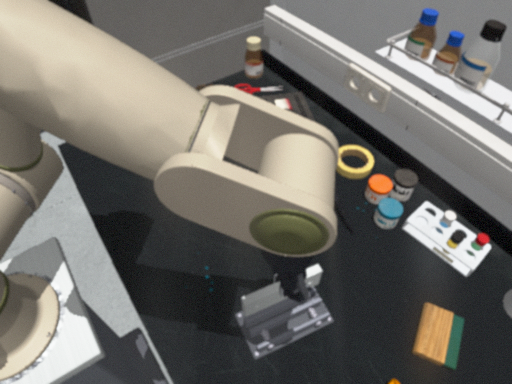

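The bar is clear of the rack. Next: carry it over the clear spot and turn it a quarter.

```bash
python3 - <<'E'
from h import *
plan([505,-46,160],goalR(1.3),10)
E
```

```text
t 4.65 p [ 470.  -298.   144.5] q [-0.78  0.46  1.52  0.    1.15  0.97] F [ 1.7 -0.6  2.5] g 0.147
total turn (tool) [-1.4758 -0.0018 -0.006 ] per row [-0.1476 -0.0002 -0.0006] dist 254.9
0 [ -1.6 -25.4   1. ]
1 [ -1.6 -25.3  -2.8]
2 [ -1.6 -24.6  -6.5]
3 [ -1.6 -23.4 -10. ]
4 [ -1.6 -21.7 -13.4]
5 [ -1.6 -19.5 -16.4]
6 [ -1.6 -16.8 -19.1]
7 [ -1.6 -13.8 -21.3]
8 [ -1.6 -10.6 -23.1]
9 [ -1.6  -7.  -24.4]
```

>>> jog_arm([
  {"x": -1.6,"y": -25.4,"z": 1,"rx": -0.1476,"ry": 0,"rz": 0,"hand": 0},
  {"x": -1.6,"y": -25.3,"z": -2.8,"rx": -0.1476,"ry": 0,"rz": 0,"hand": 0},
  {"x": -1.6,"y": -24.6,"z": -6.5,"rx": -0.1476,"ry": 0,"rz": 0,"hand": 0},
  {"x": -1.6,"y": -23.4,"z": -10,"rx": -0.1476,"ry": 0,"rz": 0,"hand": 0},
  {"x": -1.6,"y": -21.7,"z": -13.4,"rx": -0.1476,"ry": 0,"rz": 0,"hand": 0},
])

```text
time_s: 5.28
eef_pos: [486.5, -170.3, 148.0]
ee_rot: [0.198, 0.679, 0.198, -0.679]
force: [-0.0, 1.1, -1.1]
grip_width: 0.146
```

>>> jog_arm([
  {"x": -1.6,"y": -19.5,"z": -16.4,"rx": -0.1476,"ry": 0,"rz": 0,"hand": 0},
  {"x": -1.6,"y": -16.8,"z": -19.1,"rx": -0.1476,"ry": 0,"rz": 0,"hand": 0},
  {"x": -1.6,"y": -13.8,"z": -21.3,"rx": -0.1476,"ry": 0,"rz": 0,"hand": 0},
  {"x": -1.6,"y": -10.6,"z": -23.1,"rx": -0.1476,"ry": 0,"rz": 0,"hand": 0},
  {"x": -1.6,"y": -7,"z": -24.4,"rx": -0.1476,"ry": 0,"rz": 0,"hand": 0},
])

```text
time_s: 5.9
eef_pos: [503.9, -44.4, 155.9]
ee_rot: [0.429, 0.562, 0.429, -0.562]
force: [-0.8, -0.2, -2.1]
grip_width: 0.141
```

```bash
python3 - <<'E'
from h import *
plan([505,-46,100],goalR(1.3,1.05),7)
E
```

```text
t 5.9 p [503.9 -44.4 155.9] q [-0.32  0.34  1.66  0.    1.13 -0.05] F [-0.8 -0.2 -2.1] g 0.141
total turn (tool) [ 0.0042 -0.0028  1.0497] per row [ 0.0006 -0.0004  0.15  ] dist 56.0
0 [8.  0.2 0.2]
1 [ 7.9 -1.   0.2]
2 [ 7.7 -2.2  0.2]
3 [ 7.3 -3.3  0.2]
4 [ 6.7 -4.3  0.2]
5 [ 6.  -5.3  0.2]
6 [ 5.1 -6.1  0.2]
```

>>> jog_arm([
  {"x": 8,"y": 0,"z": 0,"rx": 0,"ry": 0,"rz": 0.15,"hand": 0},
  {"x": 7.9,"y": -1,"z": 0,"rx": 0,"ry": 0,"rz": 0.15,"hand": 0},
  {"x": 7.7,"y": -2.2,"z": 0,"rx": 0,"ry": 0,"rz": 0.15,"hand": 0},
  {"x": 7.3,"y": -3.3,"z": 0,"rx": 0,"ry": 0,"rz": 0.15,"hand": 0},
  {"x": 6.7,"y": -4.3,"z": 0,"rx": 0,"ry": 0,"rz": 0.15,"hand": 0},
])

```text
time_s: 6.52
eef_pos: [508.1, -35.0, 123.9]
ee_rot: [0.579, 0.676, 0.242, -0.386]
force: [0.3, -0.0, -1.3]
grip_width: 0.147
```

>>> jog_arm([
  {"x": 6,"y": -5.3,"z": 0,"rx": 0,"ry": 0,"rz": 0.15,"hand": 0},
  {"x": 5,"y": -6,"z": 0,"rx": 0,"ry": 0,"rz": 0.15,"hand": 0},
  {"x": 0,"y": 0,"z": 0,"rx": 0,"ry": 0,"rz": 0,"hand": 0},
])

```text
time_s: 6.9
eef_pos: [512.2, -17.7, 120.7]
ee_rot: [0.578, 0.692, 0.251, -0.351]
force: [-0.5, -0.2, -1.7]
grip_width: 0.147
```

```bash
python3 - <<'E'
from h import *
plan([505,-46,26],goalR(1.3,1.05),4)
for n in ['scene','wrist']:
  im=capture(n)
  cv2.imwrite(f'pics/{n}4.png',im[:,:,::-1])
E
```

```text
t 6.9 p [512.2 -17.7 120.7] q [-0.34  0.19  2.18  1.    0.19 -1.05] F [-0.5 -0.2 -1.7] g 0.147
total turn (tool) [-0.0165 -0.1107  0.3755] per row [-0.0041 -0.0277  0.0939] dist 99.1
0 [ 17.7 -14.7   9.3]
1 [ 16.5 -16.3   8.7]
2 [ 15.1 -17.8   8.2]
3 [ 13.6 -19.2   7.7]
```

View pics/scene4.png

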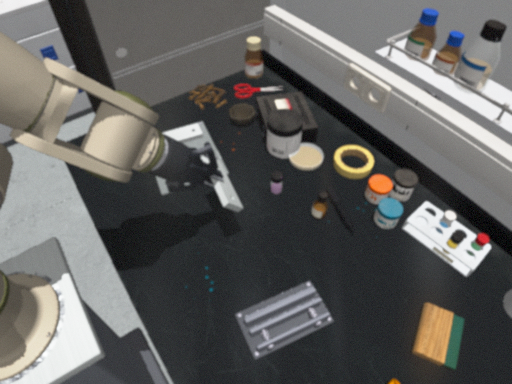

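View pics/wrist4.png

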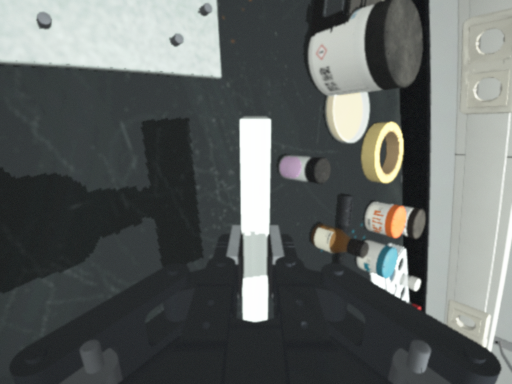

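The tilt stalled at about 38°: joint 5 is at 0.19, near its stop, so tilting outward is not possible here. I'll model the wrist to choose a sideways tilt that works.

```bash
cat >> h.py <<'E'
def Rq(q,sg=1):
    # orientation model: columns tool x,y,z
    B=Ro.from_euler('z',q[0])*Ro.from_euler('y',q[1]+q[2])*Ro.from_euler('z',sg*q[3])*Ro.from_euler('y',q[4])
    return B
E
python3 - <<'E'
from h import *
s,R,p=tool(); q=s['joints']
print(R)
for sg in (1,-1):
    B=Rq(q,sg).as_matrix(); print(sg,B[:,2], R[:,0])
    # remaining roll
    print(np.round(B.T@R,3), q[5])
E
```

```text
[[ 0.62746286  0.75362941 -0.19578834]
 [-0.05982044 -0.20404708 -0.97713167]
 [-0.7763452   0.62482598 -0.08294952]]
1 [ 0.62746286 -0.05982044 -0.7763452 ] [ 0.62746286 -0.05982044 -0.7763452 ]
[[-0.    -0.498 -0.867]
 [ 0.     0.867 -0.498]
 [ 1.    -0.    -0.   ]] -1.0500005637405687
-1 [ 0.52254826 -0.35246481 -0.7763452 ] [ 0.62746286 -0.05982044 -0.7763452 ]
[[-0.256 -0.6    0.758]
 [ 0.169 -0.8   -0.576]
 [ 0.952 -0.019  0.306]] -1.0500005637405687
```

The wrist model matches the measured orientation exactly. I'll fit the link lengths and solve the lay-down candidates.

```bash
cat > kin.py <<'E'
from h import *
from scipy.optimize import least_squares
K=None
C0=None
def fk(q,k):
    d1,a1,a2,a3,b3,off,L=k
    P=q[1]+q[2]
    w=np.array([a1+a2*np.sin(q[1])+a3*np.sin(P)+b3*np.cos(P),off,d1+a2*np.cos(q[1])+a3*np.cos(P)-b3*np.sin(P)])
    w=Ro.from_euler('z',q[0]).apply(w)
    B=Rq(q)
    R=(B*Ro.from_euler('z',q[5])).as_matrix()@C0
    return w+L*R[:,0],R
def setup():
    global K,C0
    s,R,p=tool(); q=np.array(s['joints'])
    import os
    if os.path.exists('kin.npz'):
        z=np.load('kin.npz');K=z['K'];C0=z['C0'];return
    C0=(Rq(q)*Ro.from_euler('z',q[5])).as_matrix().T@R
    data=[([-1.54738519,.313321283,1.49820549,0,1.33099998,-.223],[128.248,-508.916,230.888],1),
     ([-.77553282,.450043416,1.51956197,-5e-5,1.17219171,.9728],[468.450,-296.440,150.901],1),
     (q,p,1),([-0.79,.57,1.61,0,.97,.96],[464.8,-300.4,58.4],.1),([-0.32,.34,1.66,0,1.13,-.05],[503.9,-44.4,155.9],.1),([-0.78,0.46,1.53,0,1.15,.97],[468.8,-297,140.9],.1)]
    r=least_squares(lambda k:np.concatenate([w*(fk(q,k)[0]-np.array(p)) for q,p,w in data]+[.003*(k-k0)]),k0:=np.array([200,0,400,400,0,100,250.]))
    K=r.x; print('C0',C0.round(3).tolist(),'K',K.round(1),'res',r.fun[:18].round(1))
    np.savez('kin.npz',K=K,C0=C0)
lo=np.array([-2.94,-.97,.19,-1.23,.02,-2.88]);hi=np.array([2.94,2.17,2.56,4.37,3.11,2.88])
def ik(p,R,q0s):
    best=None
    for q0 in q0s:
        def f(q):
            pp,RR=fk(q,K); return np.r_[(pp-p)/100,Ro.from_matrix(RR.T@R).as_rotvec()]
        r=least_squares(f,np.clip(q0,lo+.01,hi-.01),bounds=(lo,hi))
        if best is None or r.cost<best.cost: best=r
    return best.x,best.cost
E
python3 - <<'E'
import kin; from kin import *
setup()
s,R,p=tool(); q=np.array(s['joints'])
rng=np.random.default_rng(0)
seeds=[q]+[np.array([-.3,.4,1.7,a,b,c]) for a in(-1,0,1,2,3) for b in (.5,1.5) for c in (-2,-1,0,1,2)]
phi=1.05
for h in np.deg2rad([-120,-90,-60,-17,60,90,120]):
  for sg in (1,-1):
    x=np.array([np.sin(phi)*np.cos(h),np.sin(phi)*np.sin(h),-np.cos(phi)])
    zz=sg*np.array([-np.sin(h),np.cos(h),0]); y=np.cross(zz,x)
    sol,c=ik(np.array([495,-46-20*np.sin(h),26]),np.c_[x,y,zz],seeds)
    w=fk(sol,kin.K)[0]-kin.K[6]*x
    print(round(np.rad2deg(h)),sg,sol.round(2),round(c,5),'wrist',w.round(0))
E
```

```text
C0 [[-0.0, -1.0, -0.0], [0.0, 0.0, -1.0], [1.0, -0.0, -0.0]] K [2.009e+02 2.000e-01 4.389e+02 3.973e+02 3.880e+01 1.163e+02 2.551e+02] res [ 0.   0.  -0.   0.   0.   0.  -0.  -0.   0.  -0.3 -0.  -0.2  0.2 -0.1
  0.3 -0.1 -0.2  0.1]
-120 1 [ 0.08  0.95  1.39 -0.8   1.58 -0.64] 0.0 wrist [606. 163. 153.]
-120 -1 [ 0.08  0.95  1.39 -0.8   1.58  2.5 ] 0.0 wrist [606. 163. 153.]
-90 1 [ 0.16  0.82  1.7  -1.14  1.24 -0.65] 0.0 wrist [495. 195. 153.]
-90 -1 [ 0.16  0.82  1.7  -1.14  1.24  2.49] 0.0 wrist [495. 195. 153.]
-60 1 [ 0.09  0.7   2.11  4.37  0.93 -0.3 ] 0.00461 wrist [384. 161. 152.]
-60 -1 [0.09 0.7  2.11 4.37 0.93 2.84] 0.00461 wrist [384. 161. 152.]
-17 1 [-0.33  0.64  2.41  3.1   0.96  0.  ] 0.0 wrist [283.  25. 153.]
-17 -1 [-0.2   0.6   2.35  3.44  0.8   2.88] 0.01721 wrist [285.  26. 154.]
60 1 [-0.84  0.75  1.92  1.05  1.25  0.48] 0.0 wrist [ 384. -255.  153.]
60 -1 [-0.84  0.75  1.92  1.05  1.25 -2.66] 0.0 wrist [ 384. -255.  153.]
90 1 [-0.73  0.87  1.58  0.7   1.56  0.5 ] 0.0 wrist [ 495. -287.  153.]
90 -1 [-0.73  0.87  1.58  0.7   1.56 -2.65] 0.0 wrist [ 495. -287.  153.]
120 1 [-0.58  1.    1.28  0.42  1.84  0.37] 0.0 wrist [ 606. -255.  153.]
120 -1 [-0.58  1.    1.28  0.42  1.84 -2.77] 0.0 wrist [ 606. -255.  153.]
```

The fitted kinematics agree within 0.3 mm. Tilting sideways (tool pointing +y, bar along x) is well conditioned. Checking the joint path.

```bash
cat >> kin.py <<'E'
def simplan(p1,R1,n,p0=None,R0=None,q=None):
    s,R,p=tool(); 
    if q is None: q=np.array(s['joints'])
    if p0 is not None: p,R=np.array(p0,float),R0
    p1=np.array(p1,float); rv=Ro.from_matrix(R.T@R1).as_rotvec(); d=p1-p
    print('t',s['time_s'],'p',p.round(1),'q',q.round(2),'F',np.array(s['force']).round(1),'rv/n',(rv/n).round(4),'|d|',np.linalg.norm(d).round(1))
    mx=np.zeros(6)
    for k in range(n):
        Rk=R@Ro.from_rotvec(rv*k/n).as_matrix(); Rn=R@Ro.from_rotvec(rv*(k+1)/n).as_matrix()
        qn,c=ik(p+d*(k+1)/n,Rn,[q]); 
        print(k,(Rk.T@d/n).round(1),'q',qn.round(2),'ok' if c<1e-4 else f'BAD{c:.3f}','ratio',(np.abs(qn-q)*8/(.7*np.array([2.39,2.39,3.01,3.14,3.14,3.14]))).max().round(2)); q=qn
    return p1,R1,q
E
python3 - <<'E'
import kin; from kin import *
setup()
a=simplan([500,-46,150],goalR(0.65,-.3),9)
b=simplan([500,-66,60],goalR(0.,-1.05),8,*a)
E
```

```text
t 7.0 p [512.5 -18.  121.1] q [-0.34  0.19  2.18  0.99  0.19 -1.05] F [ 0.8 -0.2 -2. ] rv/n [ 0.0801 -0.0246 -0.1003] |d| 42.1
0 [-3.2  1.6  3. ] q [-0.33  0.19  2.11  0.43  0.3  -0.4 ] ok ratio 2.36
1 [-3.3  1.5  3. ] q [-0.33  0.2   2.04  0.23  0.45 -0.13] ok ratio 0.99
2 [-3.3  1.4  3. ] q [-0.33  0.22  1.96  0.16  0.6   0.02] ok ratio 0.55
3 [-3.4  1.3  2.9] q [-0.33  0.25  1.89  0.12  0.75  0.13] ok ratio 0.54
4 [-3.5  1.2  2.9] q [-0.34  0.29  1.81  0.11  0.89  0.21] ok ratio 0.52
5 [-3.5  1.1  2.9] q [-0.35  0.33  1.74  0.11  1.03  0.28] ok ratio 0.5
6 [-3.5  1.   2.9] q [-0.37  0.37  1.66  0.12  1.16  0.35] ok ratio 0.48
7 [-3.6  0.8  2.9] q [-0.38  0.42  1.6   0.13  1.29  0.41] ok ratio 0.46
8 [-3.6  0.7  3. ] q [-0.4   0.47  1.53  0.15  1.41  0.47] ok ratio 0.44
t 7.0 p [500. -46. 150.] q [-0.4   0.47  1.53  0.15  1.41  0.47] F [ 0.8 -0.2 -2. ] rv/n [ 0.0649  0.0519 -0.0904] |d| 92.2
0 [10.2  5.2  1.5] q [-0.45  0.5   1.53  0.22  1.44  0.48] ok ratio 0.28
1 [9.6 6.2 1.7] q [-0.49  0.54  1.52  0.3   1.47  0.49] ok ratio 0.27
2 [8.9 7.2 1.7] q [-0.53  0.58  1.53  0.37  1.5   0.49] ok ratio 0.26
3 [8.1 8.  1.6] q [-0.58  0.63  1.53  0.44  1.52  0.5 ] ok ratio 0.26
4 [7.2 8.8 1.5] q [-0.62  0.67  1.54  0.51  1.54  0.51] ok ratio 0.25
5 [6.3 9.5 1.3] q [-0.65  0.72  1.55  0.58  1.57  0.52] ok ratio 0.24
6 [ 5.4 10.1  0.9] q [-0.69  0.77  1.56  0.64  1.59  0.53] ok ratio 0.24
7 [ 4.4 10.6  0.5] q [-0.72  0.82  1.57  0.71  1.61  0.54] ok ratio 0.24
```

>>> jog_arm([
  {"x": -1.2,"y": 0.5,"z": 1,"rx": 0.027,"ry": -0.008,"rz": -0.033,"hand": 0},
  {"x": -1.2,"y": 0.5,"z": 1,"rx": 0.027,"ry": -0.008,"rz": -0.033,"hand": 0},
  {"x": -1.2,"y": 0.5,"z": 1,"rx": 0.027,"ry": -0.008,"rz": -0.033,"hand": 0},
  {"x": -3.3,"y": 1.5,"z": 3,"rx": 0.08,"ry": -0.0246,"rz": -0.1,"hand": 0},
  {"x": -3.3,"y": 1.4,"z": 3,"rx": 0.08,"ry": -0.0246,"rz": -0.1,"hand": 0},
])

```text
time_s: 7.62
eef_pos: [507.8, -28.0, 131.3]
ee_rot: [0.442, 0.697, 0.285, -0.487]
force: [0.5, -0.4, -2.4]
grip_width: 0.144
```

```bash
python3 - <<'E'
import kin; from kin import *
setup()
a=simplan([500,-66,65],goalR(0.,-1.05),12)
E
```

```text
t 7.625 p [507.8 -28.  131.3] q [-0.33  0.22  1.96  0.15  0.6   0.03] F [ 0.5 -0.4 -2.4] rv/n [ 0.0976  0.0242 -0.097 ] |d| 76.8
0 [ 5.  -1.   3.9] q [-0.36  0.26  1.91  0.21  0.71  0.05] ok ratio 0.42
1 [ 5.  -0.1  4. ] q [-0.4   0.3   1.87  0.26  0.82  0.08] ok ratio 0.4
2 [4.8 0.7 4.1] q [-0.43  0.34  1.82  0.31  0.93  0.11] ok ratio 0.38
3 [4.6 1.6 4.1] q [-0.47  0.39  1.78  0.35  1.03  0.15] ok ratio 0.36
4 [4.3 2.4 4. ] q [-0.5   0.44  1.74  0.4   1.12  0.19] ok ratio 0.34
5 [4.  3.2 3.9] q [-0.54  0.49  1.7   0.44  1.21  0.24] ok ratio 0.32
6 [3.5 4.  3.6] q [-0.57  0.54  1.67  0.48  1.29  0.28] ok ratio 0.3
7 [3.  4.6 3.3] q [-0.6   0.6   1.64  0.52  1.37  0.33] ok ratio 0.28
8 [2.5 5.2 2.8] q [-0.64  0.65  1.61  0.57  1.44  0.38] ok ratio 0.26
9 [1.9 5.6 2.4] q [-0.67  0.7   1.59  0.61  1.5   0.44] ok ratio 0.25
10 [1.3 6.  1.8] q [-0.7   0.75  1.58  0.66  1.56  0.49] ok ratio 0.25
11 [0.6 6.2 1.3] q [-0.72  0.81  1.57  0.71  1.61  0.55] ok ratio 0.25
```

>>> jog_arm([
  {"x": 5,"y": -1,"z": 3.9,"rx": 0.0976,"ry": 0.0242,"rz": -0.097,"hand": 0},
  {"x": 5,"y": 0,"z": 4,"rx": 0.0976,"ry": 0.0242,"rz": -0.097,"hand": 0},
  {"x": 4.8,"y": 0.7,"z": 4.1,"rx": 0.0976,"ry": 0.0242,"rz": -0.097,"hand": 0},
  {"x": 4.6,"y": 1.6,"z": 4.1,"rx": 0.0976,"ry": 0.0242,"rz": -0.097,"hand": 0},
  {"x": 4.3,"y": 2.4,"z": 4,"rx": 0.0976,"ry": 0.0242,"rz": -0.097,"hand": 0},
])

```text
time_s: 8.25
eef_pos: [504.8, -44.1, 103.0]
ee_rot: [0.116, 0.722, 0.343, -0.59]
force: [0.6, 0.4, -2.2]
grip_width: 0.146
```

>>> jog_arm([
  {"x": 4,"y": 3.2,"z": 3.9,"rx": 0.0976,"ry": 0.0242,"rz": -0.097,"hand": 0},
  {"x": 3.5,"y": 4,"z": 3.6,"rx": 0.0976,"ry": 0.0242,"rz": -0.097,"hand": 0},
  {"x": 3,"y": 4.6,"z": 3.3,"rx": 0.0976,"ry": 0.0242,"rz": -0.097,"hand": 0},
  {"x": 2.5,"y": 5.2,"z": 2.8,"rx": 0.0976,"ry": 0.0242,"rz": -0.097,"hand": 0},
  {"x": 1.9,"y": 5.6,"z": 2.4,"rx": 0.0976,"ry": 0.0242,"rz": -0.097,"hand": 0},
])

```text
time_s: 8.88
eef_pos: [501.3, -59.9, 74.7]
ee_rot: [-0.224, 0.658, 0.36, -0.622]
force: [-0.5, -0.5, -2.1]
grip_width: 0.148
```

>>> jog_arm([
  {"x": 1.3,"y": 6,"z": 1.8,"rx": 0.0976,"ry": 0.0242,"rz": -0.097,"hand": 0},
  {"x": 0.6,"y": 6.2,"z": 1.3,"rx": 0.0976,"ry": 0.0242,"rz": -0.097,"hand": 0},
  {"x": 0,"y": 0,"z": 0,"rx": 0,"ry": 0,"rz": 0,"hand": 0},
])

```text
time_s: 9.25
eef_pos: [499.7, -65.9, 62.7]
ee_rot: [0.353, -0.61, -0.355, 0.613]
force: [-0.4, 0.4, -1.4]
grip_width: 0.148
```

```bash
python3 - <<'E'
import kin; from kin import *
setup()
a=simplan([500,-66,26],goalR(0.,-1.05),2)
for n in ['scene','wrist']:
  im=capture(n)
  cv2.imwrite(f'pics/{n}5.png',im[:,:,::-1])
E
```

```text
t 9.25 p [499.7 -65.9  62.7] q [-0.72  0.81  1.56  0.7   1.61  0.55] F [-0.4  0.4 -1.4] rv/n [ 0.0001  0.0025 -0.0002] |d| 36.7
0 [ 9.1 16.  -0.2] q [-0.72  0.84  1.56  0.71  1.59  0.53] ok ratio 0.16
1 [ 9.1 16.  -0.2] q [-0.72  0.88  1.56  0.71  1.56  0.5 ] ok ratio 0.16
```

View pics/scene5.png

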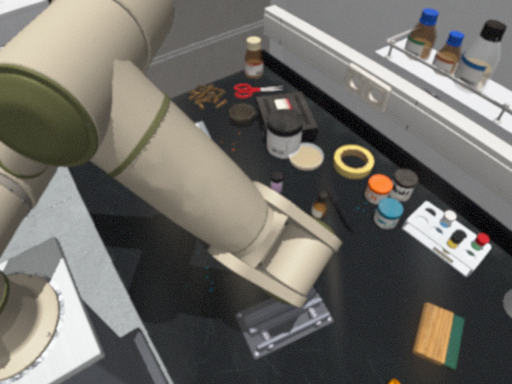

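View pics/wrist5.png

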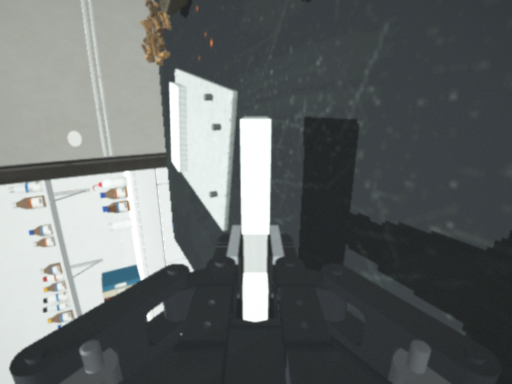

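The bar is held square at 60° from upright, with its shadow to the right. Lowering to just above contact.

>>> jog_arm([
  {"x": 8,"y": 14,"z": 0,"rx": 0,"ry": 0,"rz": 0,"hand": 0},
  {"x": 7,"y": 12,"z": 0,"rx": 0,"ry": 0,"rz": 0,"hand": 0},
  {"x": 2,"y": 3.5,"z": 0,"rx": 0,"ry": 0,"rz": 0,"hand": 0},
  {"x": 0,"y": 0,"z": 0,"rx": 0,"ry": 0,"rz": 0,"hand": 0},
])

```text
time_s: 9.85
eef_pos: [500.8, -64.6, 30.1]
ee_rot: [-0.353, 0.612, 0.357, -0.611]
force: [0.7, -0.3, -1.7]
grip_width: 0.143
```

>>> jog_arm([
  {"x": 1.5,"y": 2.6,"z": 0,"rx": 0,"ry": 0,"rz": 0,"hand": 0},
  {"x": 0.8,"y": 1.3,"z": 0,"rx": 0,"ry": 0,"rz": 0,"hand": 0},
  {"x": 0,"y": 0,"z": 0,"rx": 0,"ry": 0,"rz": 0,"hand": 0},
])

```text
time_s: 10.22
eef_pos: [500.9, -64.6, 25.8]
ee_rot: [-0.353, 0.612, 0.357, -0.611]
force: [-0.1, -0.1, -1.8]
grip_width: 0.147
```

>>> jog_arm([
  {"x": 0.8,"y": 1.3,"z": 0,"rx": 0,"ry": 0,"rz": 0,"hand": 0},
  {"x": 0.5,"y": 0.9,"z": 0,"rx": 0,"ry": 0,"rz": 0,"hand": 0},
  {"x": 0,"y": 0,"z": 0,"rx": 0,"ry": 0,"rz": 0,"hand": 0},
])

```text
time_s: 10.6
eef_pos: [500.9, -64.6, 23.4]
ee_rot: [-0.353, 0.612, 0.357, -0.611]
force: [1.1, -0.2, -1.3]
grip_width: 0.148
```

>>> jog_arm([
  {"x": 0.5,"y": 0.9,"z": 0,"rx": 0,"ry": 0,"rz": 0,"hand": 0},
  {"x": 0,"y": 0,"z": 0,"rx": 0,"ry": 0,"rz": 0,"hand": 0},
])

```text
time_s: 10.85
eef_pos: [501.0, -64.7, 23.0]
ee_rot: [-0.353, 0.612, 0.358, -0.611]
force: [-1.5, -2.7, 6.5]
grip_width: 0.148
```

Contact at 6.5 N. Opening slightly first, so the bar rests on the lower finger.

>>> jog_arm([
  {"x": 0,"y": 0,"z": 0,"rx": 0,"ry": 0,"rz": 0,"hand": 20},
  {"x": 0,"y": 0,"z": 0,"rx": 0,"ry": 0,"rz": 0,"hand": 20},
  {"x": 0,"y": 0,"z": 0,"rx": 0,"ry": 0,"rz": 0,"hand": 20},
])

```text
time_s: 11.22
eef_pos: [500.9, -64.6, 22.2]
ee_rot: [-0.353, 0.612, 0.357, -0.611]
force: [0.1, -1.2, -0.5]
grip_width: 0.235
```

```bash
python3 - <<'E'
from h import *
im=capture('wrist'); cv2.imwrite(f'pics/w6.png',im[:,:,::-1])
E
```

```text
(no output)
```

View pics/w6.png

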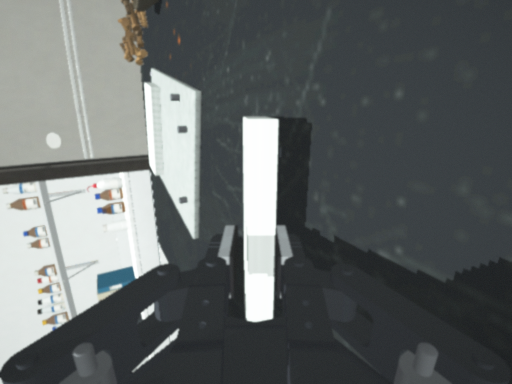

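The bar now rests against the lower (right) finger. Withdrawing quickly toward -y, slightly upward.

>>> jog_arm([
  {"x": -24,"y": 7,"z": 0,"rx": 0,"ry": 0,"rz": 0,"hand": 20},
  {"x": -48,"y": 12,"z": 0,"rx": 0,"ry": 0,"rz": 0,"hand": 20},
  {"x": -30,"y": -5,"z": 0,"rx": 0,"ry": 0,"rz": 0,"hand": 20},
  {"x": -10,"y": -20,"z": 0,"rx": 0,"ry": 0,"rz": 0,"hand": 40},
  {"x": 0,"y": 0,"z": 0,"rx": 0,"ry": 0,"rz": 0,"hand": 60},
])

```text
time_s: 11.9
eef_pos: [501.3, -159.2, 83.8]
ee_rot: [-0.352, 0.613, 0.357, -0.611]
force: [-0.4, -0.3, -0.8]
grip_width: 0.655
```

```bash
python3 - <<'E'
import kin; from kin import *
setup()
im=capture('wrist'); cv2.imwrite(f'pics/w7.png',im[:,:,::-1])
im=capture('top'); cv2.imwrite(f'pics/t7.png',im[:,:,::-1])
simplan([495,-60,120],goalR(0),9)
E
```

```text
t 12.0 p [ 500.9 -158.5   82.4] q [-0.83  0.86  1.39  0.63  1.77  0.56] F [ 0.3  0.7 -0.7] rv/n [ 7.00e-04 -1.00e-04  1.17e-01] |d| 105.6
0 [ 7.4 -9.1  0.6] q [-0.81  0.79  1.44  0.59  1.67  0.58] ok ratio 0.36
1 [ 6.3 -9.9  0.6] q [-0.77  0.71  1.49  0.55  1.57  0.61] ok ratio 0.35
2 [  5.1 -10.5   0.6] q [-0.73  0.65  1.54  0.5   1.48  0.65] ok ratio 0.34
3 [  3.9 -11.1   0.6] q [-0.68  0.58  1.59  0.45  1.39  0.71] ok ratio 0.33
4 [  2.6 -11.4   0.6] q [-0.63  0.52  1.63  0.39  1.3   0.78] ok ratio 0.32
5 [  1.2 -11.7   0.6] q [-0.57  0.47  1.66  0.31  1.22  0.86] ok ratio 0.31
6 [ -0.2 -11.7   0.6] q [-0.5   0.43  1.69  0.22  1.15  0.96] ok ratio 0.37
7 [ -1.5 -11.6   0.6] q [-0.43  0.4   1.71  0.12  1.09  1.08] ok ratio 0.43
8 [ -2.9 -11.4   0.6] q [-0.36  0.38  1.72  0.    1.04  1.21] ok ratio 0.49
```

View pics/w7.png

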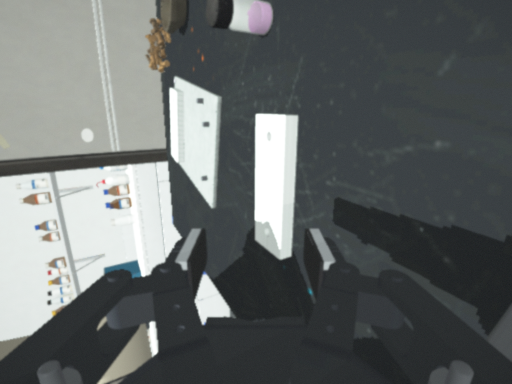

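View pics/t7.png

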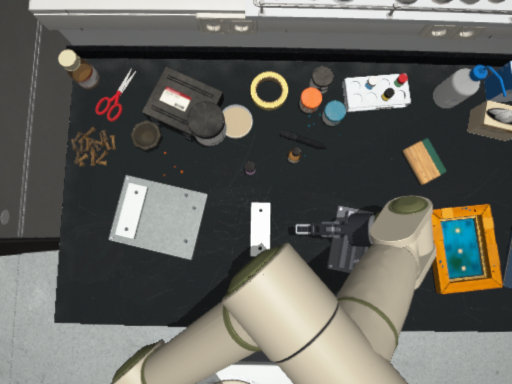

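The bar lies flat at about (260,229) in the top view, clear of everything.

```bash
python3 - <<'E'
import cv2
im=cv2.imread("pics/t7.png")
cv2.imwrite("pics/t7c.png",cv2.resize(im[190:265,230:300],None,fx=7,fy=7,interpolation=cv2.INTER_CUBIC))
E
```

```text
(no output)
```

View pics/t7c.png

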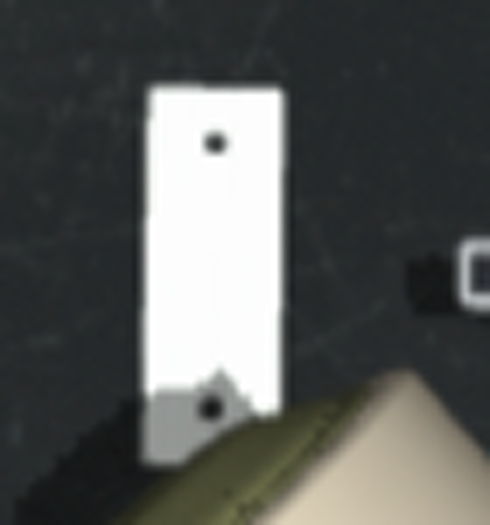

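>>> jog_arm([
  {"x": 7.4,"y": -9.1,"z": 0.6,"rx": 0,"ry": 0,"rz": 0.117,"hand": 80},
  {"x": 6.3,"y": -9.9,"z": 0.6,"rx": 0,"ry": 0,"rz": 0.117,"hand": 80},
  {"x": 5.1,"y": -10.5,"z": 0.6,"rx": 0,"ry": 0,"rz": 0.117,"hand": 80},
  {"x": 3.9,"y": -11.1,"z": 0.6,"rx": 0,"ry": 0,"rz": 0.117,"hand": 80},
  {"x": 2.6,"y": -11.4,"z": 0.6,"rx": 0,"ry": 0,"rz": 0.117,"hand": 80},
])

```text
time_s: 12.62
eef_pos: [497.4, -103.5, 103.3]
ee_rot: [-0.161, 0.689, 0.165, -0.687]
force: [0.9, -0.0, 0.5]
grip_width: 0.939
```

>>> jog_arm([
  {"x": 1.2,"y": -11.7,"z": 0.6,"rx": 0,"ry": 0,"rz": 0.117,"hand": 80},
  {"x": -0.2,"y": -11.7,"z": 0.6,"rx": 0,"ry": 0,"rz": 0.117,"hand": 80},
  {"x": -1.5,"y": -11.6,"z": 0.6,"rx": 0,"ry": 0,"rz": 0.117,"hand": 80},
  {"x": -2.9,"y": -11.4,"z": 0.6,"rx": 0,"ry": 0,"rz": 0.117,"hand": 80},
  {"x": 0,"y": 0,"z": 0,"rx": 0,"ry": 0,"rz": 0,"hand": 80},
])

```text
time_s: 13.25
eef_pos: [494.7, -58.4, 120.2]
ee_rot: [0.003, 0.708, 0.003, -0.706]
force: [0.1, -1.2, 0.4]
grip_width: 0.936
```

```bash
python3 - <<'E'
from h import *
s,R,p=tool(); np.savez('w8',R=R,p=p); print(p,s['time_s'],R.round(3))
im=capture('wrist'); cv2.imwrite(f'pics/w8.png',im[:,:,::-1])
E
```

```text
[494.74327063 -58.44317699 120.1879534 ] 13.25 [[ 0.003  0.008 -1.   ]
 [ 0.    -1.    -0.008]
 [-1.     0.    -0.003]]
```

View pics/w8.png

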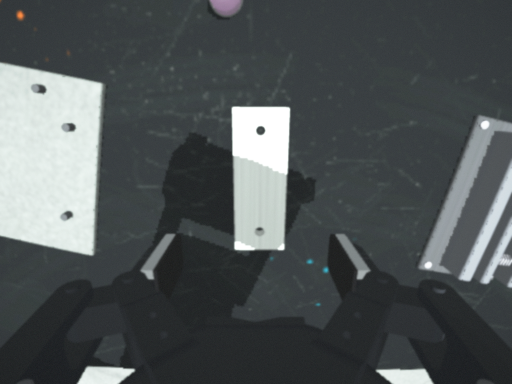

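Bar corners in the wrist picture are (232,107),(290,107),(284,249),(235,249), with holes at (260.5,130) and (259.5,231).

```bash
python3 - <<'E'
import kin; from kin import *
setup()
w=np.load('w8.npz')
P=wrist_unproj([(260.5,130.5),(259.5,231.5)],14,w['R'],w['p']);print(fit([(50,0),(-50,0)],P))
P=wrist_unproj([(232,107),(290,107),(284.5,249.5),(235,249.5)],14,w['R'],w['p']);print(fit([(70,25),(70,-25),(-70,-25),(-70,25)],P))
print(fit([(50,0),(-50,0)],unproj('top',crop([(215,143),(210,408)],(230,190),7),14)))
s,R,p=tool();print(p)
E
```

```text
(array([500.13957849, -62.71039771]), np.float64(0.0035841480740844093), array([[-0.37592937, -0.00134739],
       [ 0.37592937,  0.00134739]]))
(array([500.20753839, -63.0613731 ]), np.float64(0.005363987573378103), array([[-0.13179086,  0.49948601],
       [ 0.02999945, -0.54788383],
       [ 0.10888298, -0.36511934],
       [-0.00709157,  0.41351716]]))
(array([497.45730852, -61.81136884]), np.float64(0.00048463631387176244), array([[-2.81401889e-01, -1.36377585e-04],
       [ 2.81401889e-01,  1.36377585e-04]]))
[494.8096908  -59.45126766 120.00069803]
```

>>> jog_arm([
  {"x": 25,"y": 1,"z": -2,"rx": 0,"ry": 0,"rz": 0,"hand": 66},
  {"x": 30,"y": 1,"z": -2,"rx": 0,"ry": 0,"rz": 0,"hand": 66},
  {"x": 30,"y": 1,"z": -1,"rx": 0,"ry": 0,"rz": 0,"hand": 66},
  {"x": 25,"y": 0.5,"z": 0,"rx": 0,"ry": 0,"rz": 0,"hand": 66},
  {"x": 0,"y": 0,"z": 0,"rx": 0,"ry": 0,"rz": 0,"hand": 66},
])

```text
time_s: 13.92
eef_pos: [499.2, -64.5, 8.7]
ee_rot: [-0.0, -0.707, -0.002, 0.707]
force: [-0.9, -0.8, 0.6]
grip_width: 0.775
```

```bash
python3 - <<'E'
from h import *
plan([500,-62.7,-1],goalR(0.004),1)
im=capture('wrist'); cv2.imwrite(f'pics/w9.png',im[:,:,::-1])
E
```

```text
t 13.925 p [499.2 -64.5   8.7] q [-0.36  0.57  1.79  0.    0.79  1.2 ] F [-0.9 -0.8  0.6] g 0.775
total turn (tool) [-0.0011  0.0005  0.0021] per row [-0.0011  0.0005  0.0021] dist 9.9
0 [ 9.7 -1.7 -0.8]
```

View pics/w9.png

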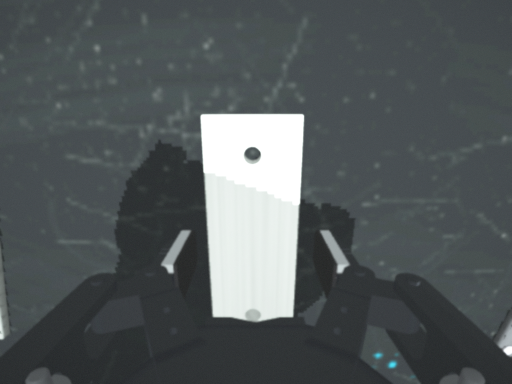

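The fingers straddle the bar, with the bar about 2 mm to the left. Correcting, lowering and gripping.

>>> jog_arm([
  {"x": 5,"y": -1.7,"z": -0.8,"rx": 0,"ry": 0,"rz": 0,"hand": 62},
  {"x": 4.5,"y": 0,"z": 0,"rx": 0,"ry": 0,"rz": 0,"hand": 62},
  {"x": 0,"y": 0,"z": 0,"rx": 0,"ry": 0,"rz": 0,"hand": 62},
])

```text
time_s: 14.35
eef_pos: [501.3, -62.2, 1.2]
ee_rot: [0.002, 0.709, 0.001, -0.706]
force: [-0.7, 0.1, 0.1]
grip_width: 0.726
```

>>> jog_arm([
  {"x": 0,"y": 0,"z": 0,"rx": 0,"ry": 0,"rz": 0,"hand": 40},
  {"x": 0,"y": 0,"z": 0,"rx": 0,"ry": 0,"rz": 0,"hand": 40},
  {"x": 0,"y": 0,"z": 0,"rx": 0,"ry": 0,"rz": 0,"hand": 40},
  {"x": 0,"y": 0,"z": 0,"rx": 0,"ry": 0,"rz": 0,"hand": 40},
], force=40)

```text
time_s: 14.85
eef_pos: [501.6, -62.2, 1.7]
ee_rot: [0.002, 0.709, 0.001, -0.705]
force: [-1.6, 0.1, 5.5]
grip_width: 0.574
```

>>> jog_arm([
  {"x": -5,"y": 0,"z": 0,"rx": 0,"ry": 0,"rz": 0,"hand": 40},
  {"x": -15,"y": 0,"z": 0,"rx": 0,"ry": 0,"rz": 0,"hand": 40},
  {"x": -25,"y": 0,"z": 0,"rx": 0,"ry": 0,"rz": 0,"hand": 40},
  {"x": -25,"y": 0,"z": 0,"rx": 0,"ry": 0,"rz": 0,"hand": 40},
  {"x": 0,"y": 0,"z": 0,"rx": 0,"ry": 0,"rz": 0,"hand": 40},
], force=50)

```text
time_s: 15.48
eef_pos: [502.1, -62.5, 73.1]
ee_rot: [0.002, 0.71, 0.001, -0.704]
force: [0.1, 1.1, -1.9]
grip_width: 0.568
```

```bash
cat > bed.py <<'E'
import numpy as np
T=np.array([525.1,211.3]); TH=-0.2058
def bed(x,y): c,s=np.cos(TH),np.sin(TH); return T+np.array([c*x-s*y,s*x+c*y])
E
python3 - <<'E'
import kin; from kin import *; from bed import *
setup()
im=capture('wrist'); cv2.imwrite(f'pics/w10.png',im[:,:,::-1])
g=bed(-12,-50)
simplan([*g,75],goalR(TH),8)
E
```

```text
t 15.525 p [501.3 -62.3  71.7] q [-0.36  0.46  1.75  0.    0.93  1.21] F [-0.6  0.1 -2.1] rv/n [ 0.0263 -0.0007 -0.0001] |d| 227.1
0 [ -0.4 -28.4  -0.4] q [-0.3   0.45  1.76  0.    0.93  1.29] ok ratio 0.3
1 [ -0.4 -28.4   0.4] q [-0.24  0.45  1.76  0.    0.93  1.37] ok ratio 0.3
2 [ -0.4 -28.4   1.1] q [-0.19  0.45  1.76 -0.    0.93  1.46] ok ratio 0.3
3 [ -0.4 -28.3   1.9] q [-0.13  0.46  1.75 -0.    0.93  1.54] ok ratio 0.3
4 [ -0.4 -28.3   2.6] q [-0.07  0.46  1.74 -0.    0.94  1.62] ok ratio 0.3
5 [ -0.4 -28.2   3.4] q [-0.02  0.47  1.72 -0.    0.95  1.71] ok ratio 0.3
6 [ -0.4 -28.1   4.1] q [ 0.04  0.48  1.7  -0.    0.96  1.79] ok ratio 0.3
7 [ -0.4 -28.    4.8] q [ 0.1   0.5   1.67 -0.    0.97  1.87] ok ratio 0.3
```

View pics/w10.png

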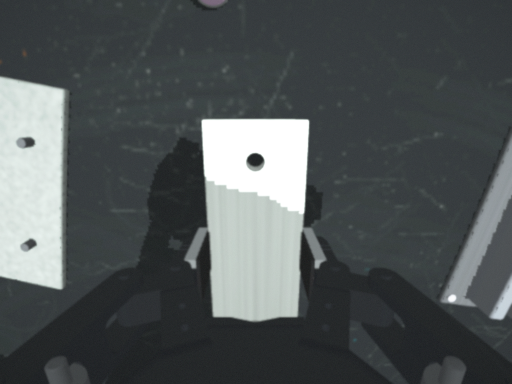

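The bar is held centred and flat. Moving over the bed.

>>> jog_arm([
  {"x": 0,"y": -28.4,"z": -0.4,"rx": 0.0263,"ry": 0,"rz": 0,"hand": 40},
  {"x": 0,"y": -28.4,"z": 0.4,"rx": 0.0263,"ry": 0,"rz": 0,"hand": 40},
  {"x": 0,"y": -28.4,"z": 1.1,"rx": 0.0263,"ry": 0,"rz": 0,"hand": 40},
  {"x": 0,"y": -28.3,"z": 1.9,"rx": 0.0263,"ry": 0,"rz": 0,"hand": 40},
  {"x": 0,"y": -28.3,"z": 2.6,"rx": 0.0263,"ry": 0,"rz": 0,"hand": 40},
])

```text
time_s: 16.15
eef_pos: [501.6, 80.8, 69.9]
ee_rot: [-0.045, 0.706, -0.045, -0.705]
force: [-0.1, -0.2, -2.0]
grip_width: 0.571
```

>>> jog_arm([
  {"x": 0,"y": -28.2,"z": 3.4,"rx": 0.0263,"ry": 0,"rz": 0,"hand": 40},
  {"x": 0,"y": -28.1,"z": 4.1,"rx": 0.0263,"ry": 0,"rz": 0,"hand": 40},
  {"x": 0,"y": -28,"z": 4.8,"rx": 0.0263,"ry": 0,"rz": 0,"hand": 40},
  {"x": 0,"y": 0,"z": 0,"rx": 0,"ry": 0,"rz": 0,"hand": 40},
  {"x": 0,"y": 0,"z": 0,"rx": 0,"ry": 0,"rz": 0,"hand": 40},
])

```text
time_s: 16.77
eef_pos: [502.6, 164.5, 70.3]
ee_rot: [-0.072, 0.704, -0.073, -0.702]
force: [-0.7, -0.7, -1.2]
grip_width: 0.565
```

```bash
python3 - <<'E'
import kin; from kin import *; from bed import *
setup()
s,R,p=tool(); np.savez('w11',R=R,p=p); print(R.round(4))
im=capture('wrist'); cv2.imwrite(f'pics/w11.png',im[:,:,::-1])
plan([*bed(-12,-50),72],goalR(TH),1)
E
```

```text
[[ 2.600e-03 -2.042e-01 -9.789e-01]
 [-1.000e-03 -9.789e-01  2.042e-01]
 [-1.000e+00  4.000e-04 -2.700e-03]]
t 16.825 p [502.8 164.3  70.5] q [ 0.09  0.5   1.68 -0.    0.96  1.87] F [-0.  -0.1 -1.3] g 0.569
total turn (tool) [-0.0005 -0.0031 -0.0003] per row [-0.0005 -0.0031 -0.0003] dist 1.6
0 [-1.5 -0.6 -0.2]
```

View pics/w11.png

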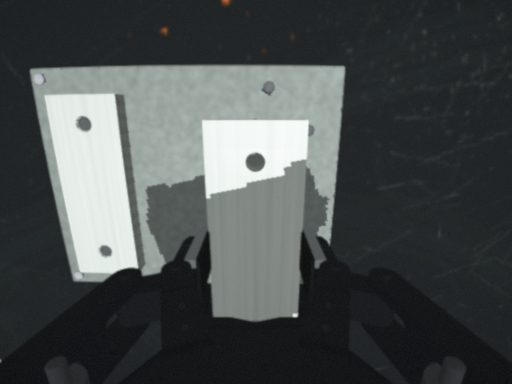

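Bolted bar holes are at (83.5,123.5) and (105.5,251), the end pin at (268.5,87), plate corners at (31,68) and (345,67). Cross-checking the bed pose.

```bash
python3 - <<'E'
from h import *; import bed
w=np.load('w11.npz');R,p=w['R'],w['p']
f=lambda uv,z: wrist_unproj(uv,z,R,p)
P=np.vstack([f([(83.5,123.5),(105.5,251)],22),f([(268,87)],18),f([(31,68),(345,66.5)],8)])
t,th,r=fit([(50,70),(-50,70),(74,-60),(90,115),(90,-115)],P);print(t,th,r.round(1))
# held bar: 14 thick; top z guess
for zt in (76,80,84):
    P=f([(202,120),(309,121),(299,317),(212,317)],zt); print(zt,fit([(70,25),(70,-25),(-70,-25),(-70,25)],P), (R.T@(P-p).T).T.round(1).tolist())
E
```

```text
[526.63425084 211.06182455] -0.2122224629984201 [[ 0.2 -0.3]
 [ 0.8 -1. ]
 [ 0.4  1.5]
 [-1.2 -2.6]
 [-0.3  2.4]]
76 (array([511.67632045, 162.77627543]), np.float64(-0.20643712257063435), array([[-10.70270589,   3.4418861 ],
       [-11.62493576,   1.31945121],
       [ 10.78762147,  -4.17492761],
       [ 11.54002019,  -0.5864097 ]])) [[-5.6, -26.3, -68.1], [-5.5, 26.0, -67.6], [-5.9, 26.7, 49.4], [-5.9, -27.0, 49.3]]
80 (array([513.51492145, 162.4024141 ]), np.float64(-0.20643712257063435), array([[-12.5617143 ,   3.04126027],
       [-13.15397307,   2.42707865],
       [ 12.64412161,  -3.75264893],
       [ 13.07156576,  -1.71569   ]])) [[-9.6, -25.5, -68.2], [-9.5, 25.2, -67.7], [-9.9, 25.9, 45.8], [-9.9, -26.2, 45.7]]
84 (array([515.35352244, 162.02855277]), np.float64(-0.20643712257063435), array([[-14.4207227 ,   2.64063444],
       [-14.68301038,   3.53470609],
       [ 14.50062174,  -3.33037024],
       [ 14.60311134,  -2.8449703 ]])) [[-13.6, -24.8, -68.4], [-13.5, 24.4, -67.9], [-13.8, 25.1, 42.1], [-13.9, -25.4, 42.1]]
```

The estimates agree within about 1.5 mm. The held bar's end is ~68 mm ahead of the tool and its underside ~2 mm below the TCP. Lowering 10+ mm clear of the pins.

>>> jog_arm([
  {"x": 15,"y": 0,"z": 0,"rx": 0,"ry": 0,"rz": 0,"hand": 40},
  {"x": 20,"y": 0,"z": 0,"rx": 0,"ry": 0,"rz": 0,"hand": 40},
  {"x": 15,"y": 0,"z": 0,"rx": 0,"ry": 0,"rz": 0,"hand": 40},
  {"x": 6,"y": 0,"z": 0,"rx": 0,"ry": 0,"rz": 0,"hand": 40},
  {"x": 0,"y": 0,"z": 0,"rx": 0,"ry": 0,"rz": 0,"hand": 40},
])

```text
time_s: 17.45
eef_pos: [503.2, 164.9, 14.8]
ee_rot: [-0.073, 0.705, -0.073, -0.702]
force: [0.3, 0.3, -2.1]
grip_width: 0.572
```

```bash
python3 - <<'E'
from h import *; from bed import *
s,R,p=tool(); np.savez('w12',R=R,p=p)
im=capture('wrist'); cv2.imwrite(f'pics/w12.png',im[:,:,::-1])
plan([*bed(0,-60),11],goalR(TH),1)
E
```

```text
t 17.5 p [503.5 164.9  15.2] q [ 0.1   0.59  1.71 -0.    0.84  1.87] F [-0.1  0.5 -2.2] g 0.569
total turn (tool) [-0.0002 -0.0045  0.0003] per row [-0.0002 -0.0045  0.0003] dist 16.1
0 [  4.3  10.2 -11.7]
```

View pics/w12.png

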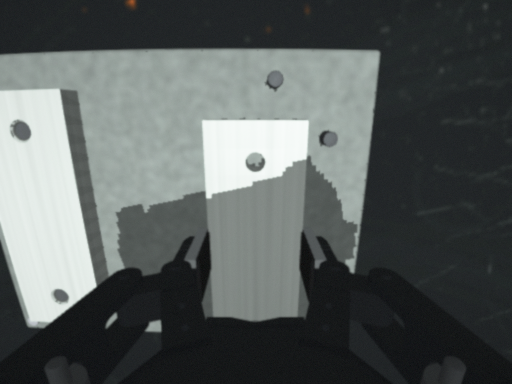

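```bash
python3 - <<'E'
from h import *
w=np.load('w12.npz');R,p=w['R'],w['p']
P=wrist_unproj([(275,78),(329,138)],18,R,p); print(P, (R.T@(P-p).T).T)
print(fit([(74,-60),(45,-89)],P)[:2])
E
```

```text
[[587.00001696 137.99404023  18.        ]
 [553.47227541 116.47133888  18.        ]] [[ -2.91487414   9.17294614 -87.5165799 ]
 [ -3.02127791  37.10050806 -59.10221575]]
(array([527.97581434, 212.69943368]), np.float64(-0.21471195760213646))
```

>>> jog_arm([
  {"x": 2,"y": 2,"z": -4,"rx": 0,"ry": 0,"rz": 0,"hand": 40},
  {"x": 1.5,"y": 2,"z": -4,"rx": 0,"ry": 0,"rz": 0,"hand": 40},
  {"x": 0,"y": 1,"z": -2,"rx": 0,"ry": 0,"rz": 0,"hand": 40},
  {"x": 0,"y": 0,"z": 0,"rx": 0,"ry": 0,"rz": 0,"hand": 40},
])

```text
time_s: 18.0
eef_pos: [512.2, 157.9, 11.6]
ee_rot: [-0.073, 0.705, -0.073, -0.702]
force: [-0.2, 0.7, -0.9]
grip_width: 0.566
```

>>> jog_arm([
  {"x": 0.7,"y": 0,"z": 0,"rx": 0,"ry": 0,"rz": 0,"hand": 40},
  {"x": 0,"y": 0,"z": 0,"rx": 0,"ry": 0,"rz": 0,"hand": 40},
])

```text
time_s: 18.25
eef_pos: [512.0, 158.1, 10.8]
ee_rot: [-0.073, 0.705, -0.073, -0.702]
force: [0.3, -0.2, -1.4]
grip_width: 0.566
```

>>> jog_arm([
  {"x": 0.7,"y": 0,"z": 0,"rx": 0,"ry": 0,"rz": 0,"hand": 40},
  {"x": 0,"y": 0,"z": 0,"rx": 0,"ry": 0,"rz": 0,"hand": 40},
])

```text
time_s: 18.5
eef_pos: [512.0, 158.1, 10.1]
ee_rot: [-0.073, 0.705, -0.073, -0.702]
force: [-0.2, 0.0, -1.6]
grip_width: 0.567
```

>>> jog_arm([
  {"x": 0.4,"y": 0,"z": 0,"rx": 0,"ry": 0,"rz": 0,"hand": 40},
  {"x": 0,"y": 0,"z": 0,"rx": 0,"ry": 0,"rz": 0,"hand": 40},
])

```text
time_s: 18.75
eef_pos: [512.1, 158.1, 9.8]
ee_rot: [-0.073, 0.705, -0.073, -0.702]
force: [0.4, -0.5, 0.2]
grip_width: 0.568
```

The underside is touching. Creeping toward the two side pins.

>>> jog_arm([
  {"x": 0,"y": 1,"z": 0,"rx": 0,"ry": 0,"rz": 0,"hand": 40},
  {"x": 0,"y": 1,"z": 0,"rx": 0,"ry": 0,"rz": 0,"hand": 40},
  {"x": 0,"y": 0,"z": 0,"rx": 0,"ry": 0,"rz": 0,"hand": 40},
])

```text
time_s: 19.12
eef_pos: [511.7, 156.0, 9.8]
ee_rot: [-0.073, 0.705, -0.073, -0.702]
force: [-0.3, -0.1, -0.2]
grip_width: 0.571
```

>>> jog_arm([
  {"x": 0,"y": 1,"z": 0,"rx": 0,"ry": 0,"rz": 0,"hand": 40},
  {"x": 0,"y": 0,"z": 0,"rx": 0,"ry": 0,"rz": 0,"hand": 40},
])

```text
time_s: 19.38
eef_pos: [511.5, 155.0, 9.8]
ee_rot: [-0.073, 0.705, -0.073, -0.702]
force: [-0.2, 0.2, -0.5]
grip_width: 0.567
```

>>> jog_arm([
  {"x": 0,"y": 1,"z": 0,"rx": 0,"ry": 0,"rz": 0,"hand": 40},
  {"x": 0,"y": 0,"z": 0,"rx": 0,"ry": 0,"rz": 0,"hand": 40},
])

```text
time_s: 19.62
eef_pos: [511.3, 154.1, 9.8]
ee_rot: [-0.073, 0.705, -0.073, -0.702]
force: [0.6, 1.2, 0.3]
grip_width: 0.567
```

>>> jog_arm([
  {"x": 0,"y": 0.7,"z": 0,"rx": 0,"ry": 0,"rz": 0,"hand": 40},
  {"x": 0,"y": 0,"z": 0,"rx": 0,"ry": 0,"rz": 0,"hand": 40},
])

```text
time_s: 19.88
eef_pos: [511.2, 153.5, 9.8]
ee_rot: [-0.073, 0.705, -0.073, -0.702]
force: [-0.2, 0.8, 0.4]
grip_width: 0.57
```

```bash
python3 - <<'E'
from h import *; from bed import *
plan([*bed(0,-60),10],goalR(TH),1); print(sense()['wrist_torque'])
im=capture('wrist'); cv2.imwrite(f'pics/w13.png',im[:,:,::-1])
cv2.imwrite(f'pics/w13c.png',cv2.resize(im[40:240,180:400,::-1],None,fx=3,fy=3,interpolation=cv2.INTER_CUBIC))
E
```

```text
t 19.875 p [511.2 153.5   9.8] q [ 0.07  0.61  1.7  -0.    0.83  1.85] F [-0.2  0.8  0.4] g 0.57
total turn (tool) [-0.0001 -0.0043  0.0003] per row [-0.0001 -0.0043  0.0003] dist 1.9
0 [-0.2  0.5 -1.8]
[ 0.2089228  -0.100744   -0.00651823]
```

View pics/w13c.png

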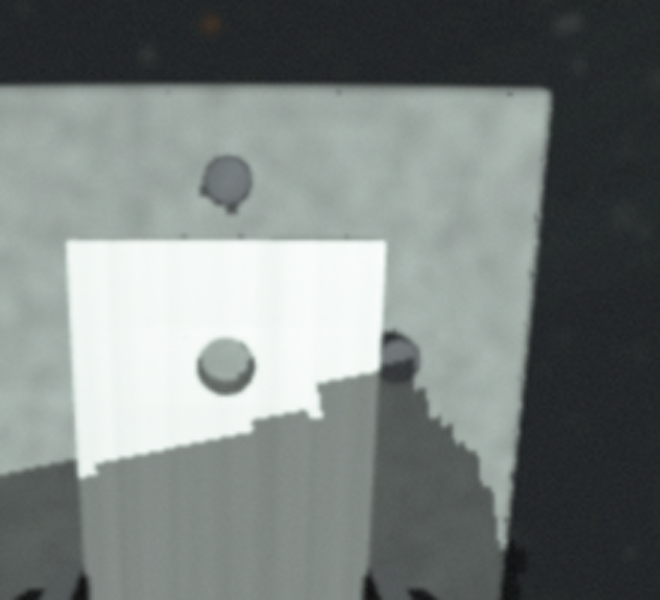

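The side pin (400,357 in the crop) is at the bar's edge. The end pin still has a gap of a few mm. Continuing.

>>> jog_arm([
  {"x": 0,"y": 0.6,"z": 0,"rx": 0,"ry": 0,"rz": 0,"hand": 40},
  {"x": 0,"y": 0,"z": 0,"rx": 0,"ry": 0,"rz": 0,"hand": 40},
])

```text
time_s: 20.18
eef_pos: [511.1, 153.2, 9.8]
ee_rot: [-0.073, 0.705, -0.073, -0.702]
force: [2.0, 5.2, -0.1]
grip_width: 0.565
```

>>> jog_arm([
  {"x": 0,"y": 0.6,"z": 0,"rx": 0,"ry": 0,"rz": 0,"hand": 40},
  {"x": 0,"y": 0,"z": 0,"rx": 0,"ry": 0,"rz": 0,"hand": 40},
])

```text
time_s: 20.42
eef_pos: [511.1, 153.1, 9.9]
ee_rot: [-0.073, 0.705, -0.072, -0.702]
force: [2.6, 8.7, 0.3]
grip_width: 0.571
```

Side contact at 9 N. Now toward the end pin, checking the moment.

```bash
python3 - <<'E'
from h import *
s=sense(); print(s['force'],s['wrist_torque'],s['eef_pos'],tool()[1].round(4))
E
```

```text
[2.55489363 8.74290181 0.26463532] [ 1.43563099 -0.26997421 -0.17598556] [511.13689247 153.13281647   9.87785373] [[ 0.0052 -0.2051 -0.9787]
 [ 0.001  -0.9787  0.2051]
 [-1.     -0.002  -0.0049]]
```

>>> jog_arm([
  {"x": 0,"y": 0,"z": -1,"rx": 0,"ry": 0,"rz": 0,"hand": 40},
  {"x": 0,"y": 0,"z": -0.7,"rx": 0,"ry": 0,"rz": 0,"hand": 40},
  {"x": 0,"y": 0,"z": 0,"rx": 0,"ry": 0,"rz": 0,"hand": 40},
])

```text
time_s: 20.8
eef_pos: [511.2, 153.1, 9.8]
ee_rot: [-0.073, 0.704, -0.072, -0.703]
force: [-5.9, 10.1, 5.4]
grip_width: 0.573
```

```bash
python3 - <<'E'
from h import *
s=sense(); print(s['force'],s['wrist_torque'],s['eef_pos'],tool()[1].round(4))
E
```

```text
[-5.92040402 10.11113686  5.42324864] [ 1.54657243  0.91030724 -0.23066694] [511.19981863 153.12208078   9.79966625] [[ 1.100e-03 -2.049e-01 -9.788e-01]
 [ 1.100e-03 -9.788e-01  2.049e-01]
 [-1.000e+00 -1.300e-03 -9.000e-04]]
```

```bash
python3 - <<'E'
from h import *
s,R,p=tool(); 
im=capture('wrist'); cv2.imwrite(f'pics/w14c.png',cv2.resize(im[40:240,180:400,::-1],None,fx=3,fy=3,interpolation=cv2.INTER_CUBIC))
p0=np.array([511.2,153.5,9.8])
A=wrist_unproj(crop([(228,179),(400,357)],(180,40),3),18,R,p0);B=wrist_unproj(crop([(66,240),(227,240),(387,240)],(180,40),3),22,R,p0)
C=wrist_unproj(crop([(226,366)],(180,40),3),22,R,p0)
print((R.T@(A-p0).T).T.round(1),(R.T@(B-p0).T).T.round(1),(R.T@(C-p0).T).T.round(1))
E
```

```text
[[ -8.1  -0.1 -77.5]
 [ -8.2  28.4 -49.4]] [[-12.1 -25.2 -68.5]
 [-12.1  -0.3 -68.4]
 [-12.2  24.5 -68.4]] [[-12.2  -0.4 -48.7]]
```

View pics/w14c.png

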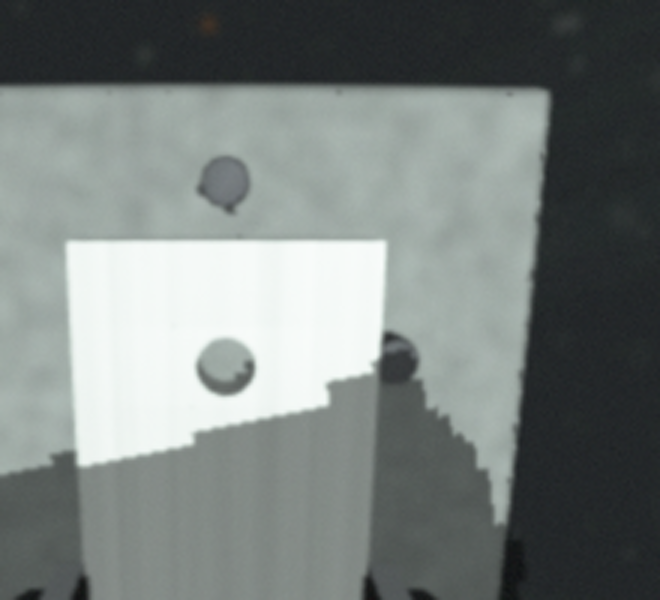

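The end pin gap is still about 5 mm, so the resistance is friction. Easing off sideways and upward, then continuing.

>>> jog_arm([
  {"x": -0.4,"y": -1.3,"z": 0,"rx": 0,"ry": 0,"rz": 0,"hand": 40},
  {"x": 0,"y": 0,"z": -0.5,"rx": 0,"ry": 0,"rz": 0,"hand": 40},
  {"x": 0,"y": 0,"z": 0,"rx": 0,"ry": 0,"rz": 0,"hand": 40},
])

```text
time_s: 21.22
eef_pos: [513.1, 153.0, 9.9]
ee_rot: [-0.073, 0.705, -0.073, -0.702]
force: [-0.2, 2.5, -1.3]
grip_width: 0.57
```

>>> jog_arm([
  {"x": 0,"y": 0,"z": -1,"rx": 0,"ry": 0,"rz": 0,"hand": 40},
  {"x": 0,"y": 0,"z": 0,"rx": 0,"ry": 0,"rz": 0,"hand": 40},
])

```text
time_s: 21.48
eef_pos: [514.4, 152.8, 10.1]
ee_rot: [-0.073, 0.705, -0.073, -0.702]
force: [0.5, 1.4, -1.8]
grip_width: 0.567
```

>>> jog_arm([
  {"x": 0,"y": 0,"z": -0.8,"rx": 0,"ry": 0,"rz": 0,"hand": 40},
  {"x": 0,"y": 0,"z": 0,"rx": 0,"ry": 0,"rz": 0,"hand": 40},
])

```text
time_s: 21.72
eef_pos: [515.2, 152.6, 10.2]
ee_rot: [-0.073, 0.705, -0.073, -0.702]
force: [-0.1, 0.7, -1.8]
grip_width: 0.569
```

>>> jog_arm([
  {"x": 0,"y": 0,"z": -0.7,"rx": 0,"ry": 0,"rz": 0,"hand": 40},
  {"x": 0,"y": 0,"z": 0,"rx": 0,"ry": 0,"rz": 0,"hand": 40},
])

```text
time_s: 21.98
eef_pos: [515.9, 152.5, 10.2]
ee_rot: [-0.073, 0.705, -0.073, -0.702]
force: [-0.0, -0.4, -1.3]
grip_width: 0.566
```

>>> jog_arm([
  {"x": 0,"y": 0,"z": -0.7,"rx": 0,"ry": 0,"rz": 0,"hand": 40},
  {"x": 0,"y": 0,"z": 0,"rx": 0,"ry": 0,"rz": 0,"hand": 40},
])

```text
time_s: 22.22
eef_pos: [516.3, 152.4, 10.1]
ee_rot: [-0.073, 0.705, -0.073, -0.702]
force: [-0.7, 0.3, -1.3]
grip_width: 0.567
```

>>> jog_arm([
  {"x": 0,"y": 0,"z": -0.6,"rx": 0,"ry": 0,"rz": 0,"hand": 40},
  {"x": 0,"y": 0,"z": 0,"rx": 0,"ry": 0,"rz": 0,"hand": 40},
])

```text
time_s: 22.48
eef_pos: [516.4, 152.4, 10.0]
ee_rot: [-0.073, 0.704, -0.073, -0.702]
force: [-4.4, 0.3, -0.6]
grip_width: 0.564
```

>>> jog_arm([
  {"x": 0,"y": 0,"z": -0.6,"rx": 0,"ry": 0,"rz": 0,"hand": 40},
  {"x": 0,"y": 0,"z": 0,"rx": 0,"ry": 0,"rz": 0,"hand": 40},
])

```text
time_s: 22.72
eef_pos: [516.5, 152.4, 10.0]
ee_rot: [-0.073, 0.704, -0.073, -0.703]
force: [-6.6, 1.5, 2.2]
grip_width: 0.564
```

End contact at ~7 N. Re-press sideways and check.

>>> jog_arm([
  {"x": 0,"y": 0.7,"z": 0,"rx": 0,"ry": 0,"rz": 0,"hand": 40},
  {"x": 0,"y": 0.7,"z": 0,"rx": 0,"ry": 0,"rz": 0,"hand": 40},
  {"x": 0.3,"y": 0,"z": 0,"rx": 0,"ry": 0,"rz": 0,"hand": 40},
  {"x": 0,"y": 0,"z": 0,"rx": 0,"ry": 0,"rz": 0,"hand": 40},
])

```text
time_s: 23.22
eef_pos: [516.4, 152.1, 9.9]
ee_rot: [-0.073, 0.704, -0.072, -0.703]
force: [-6.8, 8.6, 2.2]
grip_width: 0.571
```

```bash
python3 - <<'E'
from h import *
s,R,p=tool(); print(s['force'],s['wrist_torque'],p,R.round(4))
im=capture('wrist'); cv2.imwrite(f'pics/w15c.png',cv2.resize(im[40:240,180:400,::-1],None,fx=3,fy=3,interpolation=cv2.INTER_CUBIC))
E
```

```text
[-6.79708459  8.61462185  2.20955012] [1.52189421 0.98160561 0.01035384] [516.44286565 152.10450131   9.9340152 ] [[ 0.0024 -0.2046 -0.9788]
 [ 0.0012 -0.9788  0.2046]
 [-1.     -0.0017 -0.0021]]
```

View pics/w15c.png

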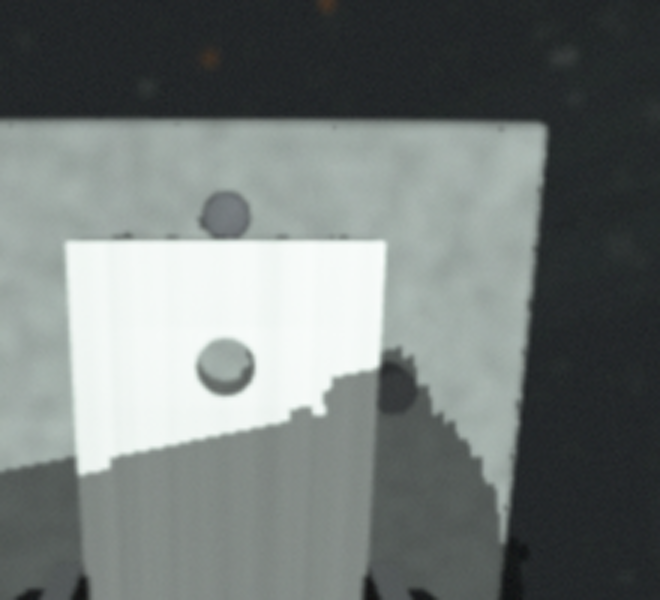

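The end pin (226,215) now meets the bar's end and the side pin meets its edge. The moment is ~0, so both side pins share the load. Releasing gently.

>>> jog_arm([
  {"x": 0,"y": 0,"z": 0,"rx": 0,"ry": 0,"rz": 0,"hand": 52},
  {"x": 0,"y": 0,"z": 0,"rx": 0,"ry": 0,"rz": 0,"hand": 56},
  {"x": 0,"y": 0,"z": 0,"rx": 0,"ry": 0,"rz": 0,"hand": 56},
])

```text
time_s: 23.65
eef_pos: [517.7, 150.6, 10.1]
ee_rot: [-0.073, 0.705, -0.073, -0.702]
force: [-0.0, -0.7, 0.9]
grip_width: 0.659
```

```bash
python3 - <<'E'
from h import *
s,R,p=tool(); print(s['force'],s['wrist_torque'],p,R.round(4),s['grip_width'])
im=capture('wrist'); cv2.imwrite(f'pics/w16c.png',cv2.resize(im[40:240,150:370,::-1],None,fx=3,fy=3,interpolation=cv2.INTER_CUBIC))
E
```

```text
[-0.00354146 -0.67201131  0.92323674] [ 0.0264443   0.04569672 -0.00525967] [517.71664574 150.61858837  10.08249593] [[ 5.000e-03 -2.046e-01 -9.788e-01]
 [-7.000e-04 -9.788e-01  2.046e-01]
 [-1.000e+00 -3.000e-04 -5.000e-03]] 0.659166566582827
```

View pics/w16c.png

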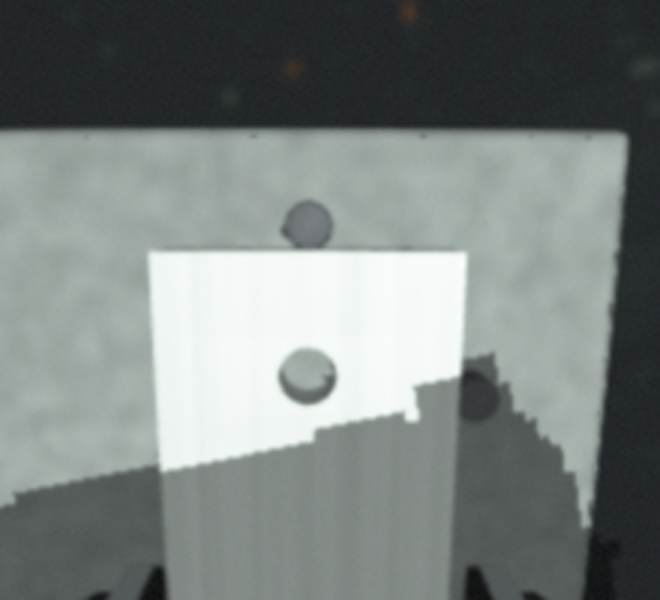

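Released, and the bar has not moved. Giving one light centred push with the open finger to even out both side pins.

>>> jog_arm([
  {"x": 0,"y": 1,"z": 0,"rx": 0,"ry": 0,"rz": 0,"hand": 56},
  {"x": 0,"y": 1,"z": 0,"rx": 0,"ry": 0,"rz": 0,"hand": 56},
  {"x": 0,"y": 0,"z": 0,"rx": 0,"ry": 0,"rz": 0,"hand": 56},
])

```text
time_s: 24.08
eef_pos: [517.0, 149.0, 9.9]
ee_rot: [-0.073, 0.705, -0.073, -0.702]
force: [0.7, 3.5, -0.4]
grip_width: 0.655
```

>>> jog_arm([
  {"x": 0,"y": 0.8,"z": 0,"rx": 0,"ry": 0,"rz": 0,"hand": 56},
  {"x": 0,"y": 0,"z": 0,"rx": 0,"ry": 0,"rz": 0,"hand": 56},
])

```text
time_s: 24.32
eef_pos: [517.0, 148.8, 10.0]
ee_rot: [-0.073, 0.705, -0.072, -0.702]
force: [1.7, 6.9, -0.2]
grip_width: 0.658
```

Solid contact at 7 N. Backing off to centre, lifting and inspecting.

>>> jog_arm([
  {"x": 0,"y": -2.8,"z": 0,"rx": 0,"ry": 0,"rz": 0,"hand": 66},
  {"x": 0,"y": 0,"z": 0,"rx": 0,"ry": 0,"rz": 0,"hand": 70},
  {"x": -10,"y": 0,"z": 0,"rx": 0,"ry": 0,"rz": 0,"hand": 70},
  {"x": -30,"y": 0,"z": 0,"rx": 0,"ry": 0,"rz": 0,"hand": 70},
  {"x": -40,"y": 0,"z": 0,"rx": 0,"ry": 0,"rz": 0,"hand": 70},
])

```text
time_s: 24.95
eef_pos: [516.6, 150.7, 90.9]
ee_rot: [-0.073, 0.704, -0.073, -0.702]
force: [0.1, 0.1, 0.6]
grip_width: 0.82
```

>>> jog_arm([
  {"x": -30,"y": 0,"z": 20,"rx": 0,"ry": 0,"rz": 0,"hand": 85},
  {"x": 0,"y": 0,"z": 40,"rx": 0,"ry": 0,"rz": 0,"hand": 85},
  {"x": 0,"y": 0,"z": 20,"rx": 0,"ry": 0,"rz": 0,"hand": 85},
  {"x": 0,"y": 0,"z": 0,"rx": 0,"ry": 0,"rz": 0,"hand": 85},
])

```text
time_s: 25.45
eef_pos: [438.0, 167.4, 120.4]
ee_rot: [-0.072, 0.705, -0.072, -0.702]
force: [0.5, 0.2, -0.7]
grip_width: 0.995
```

```bash
python3 - <<'E'
from h import *
s,R,p=tool(); np.savez('w17',R=R,p=p);print(p,s['time_s'])
im=capture('wrist'); cv2.imwrite('pics/w17.png',im[:,:,::-1]);cv2.imwrite(f'pics/w17c.png',cv2.resize(im[0:180,140:380,::-1],None,fx=3.3,fy=3.3,interpolation=cv2.INTER_CUBIC))
im=capture('top'); cv2.imwrite('pics/t17.png',im[:,:,::-1]);cv2.imwrite(f'pics/t17c.png',cv2.resize(im[165:270,100:220,::-1],None,fx=5.6,fy=5.6,interpolation=cv2.INTER_CUBIC))
E
```

```text
[437.98693601 167.40327123 120.35248803] 25.45
```

View pics/w17c.png

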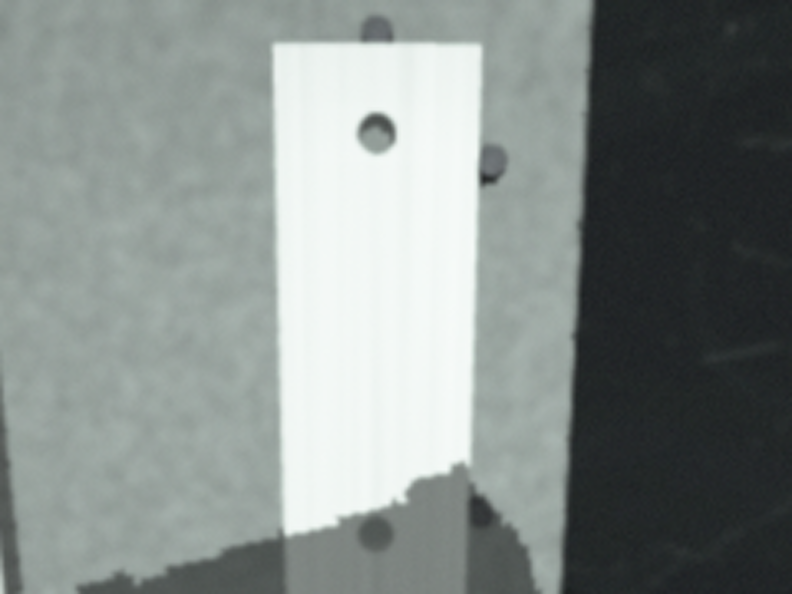

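View pics/t17c.png

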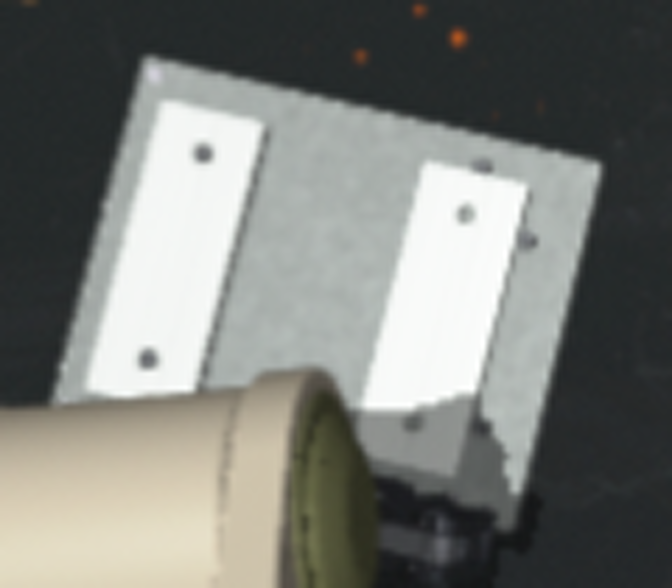

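Bar flat and against the pins. Checking the gaps numerically: pin tops are at about (377,30), (492,161) and (480,511) in the crop, the bar edge runs (482,44) to (467.5,590).

```bash
python3 - <<'E'
from h import *
w=np.load('w17.npz');R,p=w['R'],w['p']
f=lambda uv,z:(R.T@(wrist_unproj(crop(uv,(140,0),3.3),z,R,p)-p).T).T
P=f([(377,30),(492,161),(480,511)],18); E=f([(273,44),(482,44),(467.5,590),(377,133),(376,533)],22)
print(P.round(1)); print(E.round(1))
a,b=E[1],E[2]
for q in P[1:]:
    y=a[1]+(b[1]-a[1])*(q[2]-a[2])/(b[2]-a[2]); print('side: pin centre minus edge',q[1]-y)
print('end', E[1][2]-P[0][2]); print('hole line slope',(E[4]-E[3])[1:], 'side pins slope',(P[2]-P[1])[1:])
C=unproj('top',crop([(465,214),(413,424)],(100,165),5.6),22); print(fit([(50,0),(-50,0)],C))
B=unproj('top',crop([(203,153),(148,359)],(100,165),5.6),22); print(fit([(50,70),(-50,70)],B))
E
```

```text
[[ 103.1   -1.2 -151.1]
 [ 102.9   27.5 -121.7]
 [ 102.5   26.9  -33.5]]
[[  99.1  -26.1 -146.9]
 [  99.1   23.9 -146.9]
 [  98.4   23.6  -12.1]
 [  99.    -1.3 -127.1]
 [  98.5   -1.7  -28.1]]
side: pin centre minus edge 3.613319598608154
side: pin centre minus edge 3.2116952317937546
end 4.259972626500485
hole line slope [-0.42567461 99.05197247] side pins slope [-0.57081537 88.20030279]
(array([512.01015283, 154.02794739]), np.float64(-0.20245507169443247), array([[ 0.44386245, -0.09111043],
       [-0.44386245,  0.09111043]]))
(array([524.4173782 , 212.05556983]), np.float64(-0.20797780190446788), array([[ 0.03855061, -0.00813531],
       [-0.03855061,  0.00813531]]))
```

Both side pins measure equal (touching) and the end gap is ≤0.3 mm. One gentle push on the near end with shut fingers will make sure of the end pin.

>>> jog_arm([
  {"x": 0,"y": -1.5,"z": 17,"rx": 0,"ry": 0,"rz": 0,"hand": 0},
  {"x": 35,"y": 0,"z": 0,"rx": 0,"ry": 0,"rz": 0,"hand": 0},
  {"x": 35,"y": 0,"z": 0,"rx": 0,"ry": 0,"rz": 0,"hand": 0},
  {"x": 20,"y": 0,"z": 0,"rx": 0,"ry": 0,"rz": 0,"hand": 0},
  {"x": 0,"y": 0,"z": 0,"rx": 0,"ry": 0,"rz": 0,"hand": 0},
])

```text
time_s: 26.18
eef_pos: [422.6, 171.8, 28.5]
ee_rot: [-0.073, 0.704, -0.073, -0.703]
force: [-0.6, -0.7, 0.2]
grip_width: 0.002
```

```bash
python3 - <<'E'
from h import *; from bed import *
s,R,p=tool(); print(p,s['grip_width'],s['force']); c,sn=np.cos(TH),np.sin(TH); print('bed',np.array([[c,sn],[-sn,c]])@(p[:2]-T))
im=capture('wrist'); cv2.imwrite('pics/w18.png',im[:,:,::-1])
E
```

```text
[422.63041081 171.77761624  28.52381787] 0.0017036376264636566 [-0.56672373 -0.65442421  0.16062342]
bed [-92.23084452 -59.62807095]
```

View pics/w18.png

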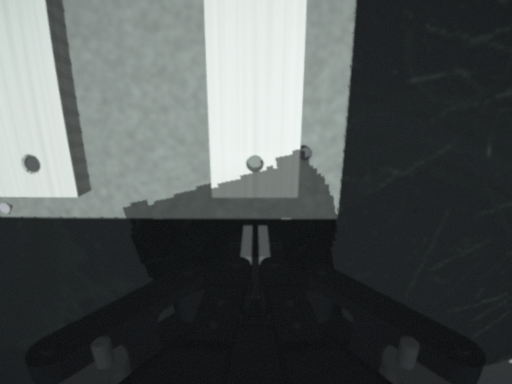

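The shut fingers sit behind the bar's near end, centred at col 255. Lowering and creeping forward.

>>> jog_arm([
  {"x": 14.5,"y": 0,"z": 0,"rx": 0,"ry": 0,"rz": 0,"hand": 0},
  {"x": 0,"y": 0,"z": -3,"rx": 0,"ry": 0,"rz": 0,"hand": 0},
  {"x": 0,"y": 0,"z": -3,"rx": 0,"ry": 0,"rz": 0,"hand": 0},
  {"x": 0,"y": 0,"z": 0,"rx": 0,"ry": 0,"rz": 0,"hand": 0},
])

```text
time_s: 26.72
eef_pos: [429.0, 170.9, 15.3]
ee_rot: [-0.073, 0.705, -0.073, -0.702]
force: [-0.3, 0.5, 0.1]
grip_width: -0.001
```

>>> jog_arm([
  {"x": 0,"y": 0,"z": -1.5,"rx": 0,"ry": 0,"rz": 0,"hand": 0},
  {"x": 0,"y": 0,"z": -1,"rx": 0,"ry": 0,"rz": 0,"hand": 0},
  {"x": 0,"y": 0,"z": 0,"rx": 0,"ry": 0,"rz": 0,"hand": 0},
])

```text
time_s: 27.1
eef_pos: [431.0, 170.4, 15.1]
ee_rot: [-0.073, 0.705, -0.073, -0.702]
force: [-0.5, 0.5, 0.1]
grip_width: -0.001
```

>>> jog_arm([
  {"x": 0,"y": 0,"z": -1,"rx": 0,"ry": 0,"rz": 0,"hand": 0},
  {"x": 0,"y": 0,"z": 0,"rx": 0,"ry": 0,"rz": 0,"hand": 0},
])

```text
time_s: 27.35
eef_pos: [432.0, 170.2, 15.0]
ee_rot: [-0.073, 0.705, -0.073, -0.702]
force: [-0.6, -0.6, -0.6]
grip_width: 0.003
```

>>> jog_arm([
  {"x": 0,"y": 0,"z": -0.8,"rx": 0,"ry": 0,"rz": 0,"hand": 0},
  {"x": 0,"y": 0,"z": 0,"rx": 0,"ry": 0,"rz": 0,"hand": 0},
])

```text
time_s: 27.6
eef_pos: [432.7, 170.0, 15.0]
ee_rot: [-0.073, 0.705, -0.073, -0.702]
force: [0.1, 0.5, -0.5]
grip_width: -0.007
```

>>> jog_arm([
  {"x": 0,"y": 0,"z": -0.7,"rx": 0,"ry": 0,"rz": 0,"hand": 0},
  {"x": 0,"y": 0,"z": 0,"rx": 0,"ry": 0,"rz": 0,"hand": 0},
])

```text
time_s: 27.85
eef_pos: [433.4, 169.9, 15.0]
ee_rot: [-0.073, 0.705, -0.073, -0.702]
force: [-0.9, -0.0, -0.7]
grip_width: -0.001
```

>>> jog_arm([
  {"x": 0,"y": 0,"z": -0.7,"rx": 0,"ry": 0,"rz": 0,"hand": 0},
  {"x": 0,"y": 0,"z": 0,"rx": 0,"ry": 0,"rz": 0,"hand": 0},
])

```text
time_s: 28.1
eef_pos: [434.1, 169.7, 15.0]
ee_rot: [-0.073, 0.705, -0.073, -0.702]
force: [-0.5, 0.3, 0.9]
grip_width: -0.002
```

>>> jog_arm([
  {"x": 0,"y": 0,"z": -0.7,"rx": 0,"ry": 0,"rz": 0,"hand": 0},
  {"x": 0,"y": 0,"z": 0,"rx": 0,"ry": 0,"rz": 0,"hand": 0},
])

```text
time_s: 28.35
eef_pos: [434.8, 169.6, 15.1]
ee_rot: [-0.073, 0.705, -0.073, -0.702]
force: [-0.6, -0.0, 0.7]
grip_width: 0.001
```

>>> jog_arm([
  {"x": 0,"y": 0,"z": -0.6,"rx": 0,"ry": 0,"rz": 0,"hand": 0},
  {"x": 0,"y": 0,"z": 0,"rx": 0,"ry": 0,"rz": 0,"hand": 0},
])

```text
time_s: 28.6
eef_pos: [435.4, 169.5, 15.0]
ee_rot: [-0.073, 0.705, -0.073, -0.702]
force: [-0.4, 0.5, 0.3]
grip_width: -0.002
```

>>> jog_arm([
  {"x": 0,"y": 0,"z": -0.6,"rx": 0,"ry": 0,"rz": 0,"hand": 0},
  {"x": 0,"y": 0,"z": 0,"rx": 0,"ry": 0,"rz": 0,"hand": 0},
])

```text
time_s: 28.85
eef_pos: [435.4, 169.4, 15.0]
ee_rot: [-0.073, 0.704, -0.073, -0.702]
force: [-3.7, 1.6, 2.5]
grip_width: 0.002
```

It stalled at 4 N with no movement, well above the bar's own friction, so the end pin is in contact. Backing off and lifting clear.

>>> jog_arm([
  {"x": 0,"y": 0,"z": 6,"rx": 0,"ry": 0,"rz": 0,"hand": 0},
  {"x": 0,"y": 0,"z": 10,"rx": 0,"ry": 0,"rz": 0,"hand": 0},
  {"x": -30,"y": 0,"z": 0,"rx": 0,"ry": 0,"rz": 0,"hand": 0},
  {"x": -50,"y": 0,"z": 0,"rx": 0,"ry": 0,"rz": 0,"hand": 0},
  {"x": -50,"y": 30,"z": 0,"rx": 0,"ry": 0,"rz": 0,"hand": 0},
])

```text
time_s: 29.48
eef_pos: [413.1, 143.8, 146.4]
ee_rot: [-0.072, 0.705, -0.072, -0.702]
force: [0.0, 0.1, -0.6]
grip_width: 0.004
```

>>> jog_arm([
  {"x": -20,"y": 50,"z": 0,"rx": 0,"ry": 0,"rz": 0,"hand": 0},
  {"x": -20,"y": 50,"z": 0,"rx": 0,"ry": 0,"rz": 0,"hand": 0},
  {"x": 0,"y": 50,"z": 0,"rx": 0,"ry": 0,"rz": 0,"hand": 0},
  {"x": 0,"y": 0,"z": 0,"rx": 0,"ry": 0,"rz": 0,"hand": 0},
])

```text
time_s: 29.98
eef_pos: [382.1, -5.5, 185.0]
ee_rot: [-0.074, 0.705, -0.075, -0.701]
force: [0.3, 0.3, 0.7]
grip_width: -0.003
```

```bash
python3 - <<'E'
from h import *
s,R,p=tool(); print(p,s['time_s'],s['force'])
im=capture('top'); cv2.imwrite('pics/t19.png',im[:,:,::-1]);cv2.imwrite(f'pics/t19c.png',cv2.resize(im[165:270,100:220,::-1],None,fx=5.6,fy=5.6,interpolation=cv2.INTER_CUBIC))
im=capture('scene'); cv2.imwrite('pics/s19.png',im[:,:,::-1])
E
```

```text
[382.13156423  -5.52617029 185.04775114] 29.975 [0.25563233 0.33356707 0.66441943]
```

View pics/t19c.png

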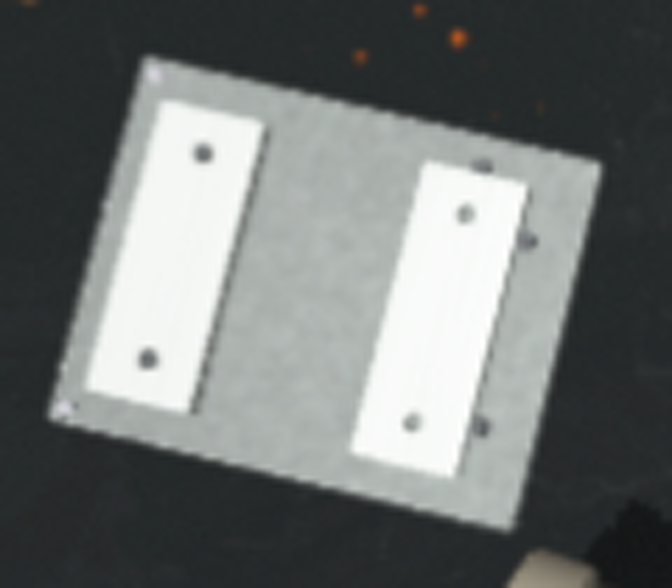

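View pics/t19.png

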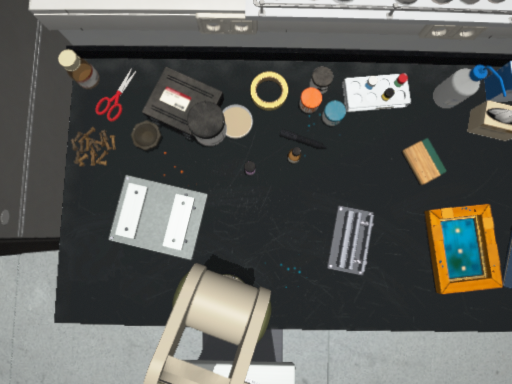

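The final top view shows the bar flat, against the end pin (484,165) and side pins (527,240) and (482,427). The vial and bottle are at their original pixels, and the arm is well clear.

```bash
python3 -c "
from rig import finish_job; print(finish_job())"
```

```text
the job is handed in; nothing more can be done
None
```

The spacer bar is lying flat in the empty place on the bed, against all three pins, and I handed the job in at about 30 s.

**What I did**
- **Out of the rack:** I gripped the bar's exposed top edge at 60 N and pulled it straight up. It took about 16 N, weight included.
- **Laid on the bench:** My first try tilted the tool outward and stalled against the wrist's range, so I tilted it sideways instead. The bar's lower edge touched the bench at about 30° from flat. I then opened and withdrew the fingers, so it dropped the last few centimetres and landed flat in the clear area.
- **Onto the bed:** I took it again across its width, carried it over level and lowered it flat. I then crept it against the side pins and the end pin and let go. Two light pushes with the fingers finished it: about 7 N on the side and 4 N on the end.

**Last checks**
- **Contact forces:** Both pushes stalled with no further movement, and the turning moment was near zero when the bar was pressed against the pins.
- **Wrist camera:** This was before the end push. Both side pins measured about the same distance from the bar edge (3.6 and 3.2 mm; 4 mm is touching). The end pin measured 4.3 mm, within error of touching.
- **Top view:** The vial, bottle and bolted bar are at their starting pixels, and the arm was clear of everything.

**One mismatch:** in the top view the bar came out turned 0.005 to 0.013 rad from the bolted bar. The wrist camera had it parallel to the side pins within 0.003 rad. The difference is only half a pixel, so I took it as reading error.

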